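# Lay out a brake caliper and aim the work lamp at it

## Robot

A 6-joint arm with a two-finger parallel gripper is mounted at the origin on the work surface. World frame = base frame: x ahead of the robot, y to its left, z up, the work surface at z = 0. Lengths are in m, angles in rad, forces in N, time in s.
With the tool pointing down it reaches from about 0.4 to 0.825 m from the base axis. Payload 7 kg.
Tool frame: the origin (TCP) lies on the front face of the gripper's body, between the roots of the fingers; the fingertips stand 66 mm ahead of it and the grasp point (between the pads) lies 47 mm ahead of it; z points along the fingers, y is the line along which they close (so a half turn about z gives the same grasp; the last joint's range is limited). The gripper opens to 88 mm and grips with 3 to 60 N. Pads are 19 mm wide; open, the fingers measure 130 mm over their backs; the gripper's body (78 mm by 193 mm) begins 47 mm behind the grasp point.
Start: joints at [1.479, 0.359, 0.012, 0, -1.224, -0.288], TCP at [0.25, 0.627, 0.292] pointing down, gripper open.
Joint ranges: [-3.07, 3.07], [-1.43, 2.12], [-1.02, 1.25], [-3.03, 1.67], [-3.05, -0], [-3.03, 3.03]. Speed limits (rad/s): [2.39, 2.39, 3.01, 3.14, 3.14, 3.14].

## Interface

Orientations are given as [roll, pitch, yaw] about the fixed x, y, z axes, in that order (R = Rz(yaw) Ry(pitch) Rx(roll)).
In Python, from station import arm gives the robot as it stands. The module is installed in compiled form; this text tells all that it offers.
- The arm moves only by the tool move_arm, never from a script. Its argument "increments" is a list of rows, each an object of numbers: "jaw": the gripper command: -1 is shut, 1 is fully open, values between are in proportion; "dx", "dy", "dz": the shift along the tool's x, y, z in m; "twist": the turn about the tool's z in rad. A call has 1 to 12 rows; each row shifts and turns the commanded pose from where the row before left it, along the tool's axes as they then stand; what a row does not reach is not made up. A row lasts 1/12 s, in which the tool goes at most 41.7 mm and 7.16 degrees, less where a joint would pass 70% of its speed; a pose out of reach is approached as far as the arm can. A call is refused whole if a number of a shift passes 0.0417 or a number of a turn 0.125, either way. A call with a gripper value outside its range is refused whole. The fingers move at their own pace and stop on an object; "force" is the grip in N (left out, the last holds). Time passes only in rows, so rows that do not move let the fingers close. It gives the time, the measured TCP pose, the force, the opening and the grip force at its end, in the units of the state.
- arm.get_state(): the state, without advancing time (a new reading comes with each control period).
- arm.grab_frame(name): name is "side" or "top"; returns the picture (400x640x3 uint8, blue, green, red); there is no depth.
- arm.camera_info(name): a dict with "K" (3x3 intrinsics, pixels), "extrinsics" (4x4, takes a point from camera to world coordinates). Camera axes: x right, y down, z forward; pixel columns grow to the right and rows downward; lengths in m; the calibration is good to about 2 mm. A picture is of the moment at which its call begins. camera_info takes no time and is no camera call.
- arm.job_done(): hands the job in; it is judged then, once.
Trained networks look in the newest picture that a camera, given by its name, has taken for a name from the list of things; names that differ only in an ending like _2 or _b are one class to them, and where a whole thing is asked for, a point or a joint stands for the part that bears it (a point fixed in the world has none). Each returns a list of dicts, best first, with "score" (0 to 1); they miss things now and then, are a little off and sometimes report something else, mostly with a low value. They report only what shows in the picture. A call takes as long as a camera call.
- arm.find_in(camera, name): "position" ([x, y, z] in m, in world coordinates, good to about 4 mm: the middle of the surface that is visible of it).
- arm.silhouettes(camera, name): "pixels" (400x640 bool, what is visible of it).
- arm.pinpoint(camera, name): "position" ([x, y, z] in m, in world coordinates, good to about 4 mm: a listed point, or the origin of a listed thing).
The state is a dict: "t": time; "q": joint angles; "qd": joint speeds; "joint_efforts": joint torques, N m; "eef_pos": TCP position; "ee_rot": TCP orientation; "force": force on the tool from outside, world axes, zero at the start; "moment": the same for the moment, N m; "width": finger opening in m; "gripper_force": force on a finger pad.
Only numpy, scipy, OpenCV 4.12 (cv2) and the standard library are available. Lean on these libraries where they do the work, as an engineer would, in place of code of your own. Each camera call takes 0.05 s, during which the arm holds its last target. There are 200 camera calls.

## Task

Lay the brake caliper lengthwise, slot side up, on the sloping white tile so that it lies flat and rests against the lip at the tile's lower edge. Then swivel and tilt the head of the work lamp so that it shines straight at the middle of the caliper, and let go. Lay the caliper down gently, because the tile is brittle, and leave the cup and the extension bar where they are.

Things in the scene. Friction and masses are not known exactly. Their poses are not given: they have to be found in the camera images.
- caliper: aluminium motorcycle brake caliper, 100 long (x) x 46 wide (y) x 38 high, 0.5 kg, loose. Two flat-sided halves 84 long with a 10 mm disc slot between them, open at the top; low ears (40 wide, 16 high) make up the full length at both ends. Origin: centre of its flat underside, z up. Grip it across its 46 mm width.
- caliper_mid (a point): middle of the caliper, 19 mm above the centre of its underside: the point to light up
- tile: white ceramic tile, 150 x 150 x 8, fixed in a dark stand at a 25 degree slope that falls roughly away from the robot. Origin: centre of its top face, 58 mm above the bench; z square to the face, x straight uphill. A dark steel lip on the lower edge: inner face at x = -75 mm, 14 mm above the face. A caliper lying lengthwise against it has its origin at x = -25 mm.
- lamp_pivot (a point): where swivel and tilt axes cross, mid-head, 200 mm above the bench; stays put. Turns with the head: the lamp shines along its -x, y is the tilt axis, z points up the head to the tab. Head: aluminium box 34 (x) x 128 (y) x 92 (z) with a white lens, in a steel yoke with arms at y = +-76 mm; fixed foot disc 124 across.
- lamp_tab (a point): grip point on the flat tab that stands up from the middle of the head's top edge: the tab is 8 thick (head x) x 45 wide (head y), from 46 to 107 mm above the pivot along the head's z; this point is 85 mm above the pivot. Axes as lamp_pivot.
- lamp_swivel (a joint): swivel angle of the lamp's yoke about the vertical, -2.3 to 2.3 rad, growing anticlockwise seen from above; at 0 the lamp shines along its foot's -x, roughly to the robot. Stiff: stays where it is left (about 0.3 N m).
- lamp_head (a joint): tilt of the lamp's head, -0.5 to 1.1 rad; 0 shines level, positive shines downward (the tab then leans towards where the lamp shines). Stiff: stays where it is left (about 0.3 N m).
- cup: open steel cup, 72 across, 80 high, bystander; origin under its centre. (A closed red jerry can, 271 mm high, also stands at the far left of the bench, outside the work.)
- extension_bar: steel socket extension bar lying on the bench, 250 long (x), 21 across at its thick end, bystander; origin under its centre

How it is judged:
On the way, in this order (a step that is already met when the one before it is completed fails the run):
1. the caliper lies flat on the tile against its lip, let go (x of caliper in the frame of tile between -0.034 and -0.019 m and y of caliper in the frame of tile between -0.02 and 0.02 m and z of caliper in the frame of tile between -0.004 and 0.004 m and angle between the z axis of caliper and the z axis of tile, either way round below 0.07 rad and angle between the x axis of caliper and the x axis of tile, either way round below 0.14 rad and angle between caliper's own z axis and vertical below 0.7 rad and contact force between caliper and tile above 0.5 N and contact force between caliper and the fingers below 0.1 N and linear speed of caliper below 0.02 m/s), for 0.2 s.
2. the lamp is aimed at the middle of the caliper on the tile and stands still (all of step 1 and x of caliper_mid in the frame of lamp_pivot below -0.1 m and y of caliper_mid in the frame of lamp_pivot between -0.015 and 0.015 m and z of caliper_mid in the frame of lamp_pivot between -0.015 and 0.015 m and velocity of joint lamp_swivel between -0.05 and 0.05 rad/s and velocity of joint lamp_head between -0.05 and 0.05 rad/s), for 0.2 s.
At the end, for the whole second after the job is handed in: Caliper at rest on the tile, slot up: flat (4 mm, 4 deg), centre within 20 mm of the tile's middle line, length within 8 deg of uphill (either end), lower end within 6 mm of the lip. Lamp still, its beam line (-x from the pivot) passing within 15 mm sideways and up/down of the caliper's middle (all of step 2); the robot touches nothing.
It fails at once if the cup is moved by more than 25 mm (distance of cup from where it was at the start of the episode above 0.025 m).
It fails at once if the extension bar is moved by more than 25 mm (distance of extension_bar from where it was at the start of the episode above 0.025 m).
It fails at once if the caliper is pressed or dropped on the tile with more than 100 N (lower it at 15 mm/s or less) (contact force between caliper and tile above 100 N).
It also fails if it takes over 72 s, if anything falls off the work surface, if the arm or the gripper's body presses on something with over 40 N, if the wrist force passes 120 N, or if a joint passes its speed limit or range.

## Working session

There is one attempt and no reset: what is moved stays moved. The work goes in short steps, Python scripts to look and compute and a tool call to move; the robot and the scene stay as the last step left them, time stands still between calls to the robot, and variables do not carry over. Pictures are saved under pics/ and viewed, at most 10 in all, crops included, and the job is handed in when it is done.

Besides the shell and the picture viewer there is one more tool, called after ">>>" by a JSON object that holds its "fn" and its "kwargs", one argument or row to a line. move_arm: Moves the arm, as the interface text tells. Its arguments: {"type":"object","properties":{"increments":{"type":"array"},"force":{"type":"number"}},"required":["increments"]}

```bash
mkdir -p pics
python3 - <<'E'
from station import arm
import cv2,numpy as np
s=arm.get_state();print(s)
for c in("side","top"):
    f=arm.grab_frame(c);cv2.imwrite(f"pics/{c}0.png",f)
    i=arm.camera_info(c);print(c,np.round(i["K"],1).tolist(),np.round(i["extrinsics"],3).tolist())
    for n in("caliper","caliper_mid","tile","lamp_pivot","lamp_tab","cup","extension_bar"):
        print(c,n,[(np.round(d["position"],3).tolist(),round(d["score"],2)) for d in arm.pinpoint(c,n)[:2]])
E
```

```text
{'t': 0.0, 'q': array([ 1.47911378e+00,  3.59378139e-01,  1.10320488e-02, -3.55517971e-04,
       -1.22407409e+00, -2.88088666e-01]), 'qd': array([-0.00027438,  0.00060397, -0.00123799,  0.00121891, -0.00128086,
       -0.00032182]), 'joint_efforts': array([-8.58264157e-04, -5.82719421e+01,  2.93044227e+01,  6.99798077e+00,
        6.82516897e-03, -1.62788510e-04]), 'eef_pos': array([0.25010791, 0.62653586, 0.29121561]), 'ee_rot': array([ 3.13994076e+00, -1.40980969e-04, -3.79892179e-01]), 'force': array([-0.55957363,  0.29206902,  0.25040152]), 'moment': array([-0.01484959,  0.01066358,  0.02647913]), 'gripper_force': 0.0, 'width': 0.08778188183483074}
side [[443.0, 0.0, 319.3], [0.0, 443.0, 200.5], [0.0, 0.0, 1.0]] [[0.721, -0.369, 0.586, -0.125], [-0.692, -0.413, 0.591, -0.646], [0.024, -0.832, -0.554, 0.782], [0.0, 0.0, 0.0, 1.0]]
side caliper [([0.507, -0.351, 0.002], 0.64)]
side caliper_mid [([0.508, -0.356, 0.015], 0.7)]
side tile [([0.581, 0.136, 0.06], 0.86)]
side lamp_pivot [([0.58, -0.127, 0.199], 0.7)]
side lamp_tab [([0.572, -0.131, 0.281], 0.95)]
side cup [([0.467, 0.361, -0.001], 0.71)]
side extension_bar [([0.424, -0.046, 0.0], 0.9)]
top [[373.0, 0.0, 317.6], [0.0, 373.0, 198.2], [0.0, 0.0, 1.0]] [[0.013, -0.997, 0.072, 0.445], [-1.0, -0.012, 0.004, 0.007], [-0.003, -0.072, -0.997, 1.062], [0.0, 0.0, 0.0, 1.0]]
top caliper [([0.508, -0.352, 0.002], 0.72)]
top caliper_mid [([0.506, -0.354, 0.021], 0.86)]
top tile [([0.508, -0.353, 0.02], 0.62), ([0.578, 0.145, 0.056], 0.57)]
top lamp_pivot [([0.577, -0.13, 0.197], 0.58)]
top lamp_tab [([0.579, -0.134, 0.284], 0.57)]
top cup [([0.469, 0.364, -0.002], 0.96)]
top extension_bar [([0.42, -0.043, -0.003], 0.6)]
```

View pics/side0.png

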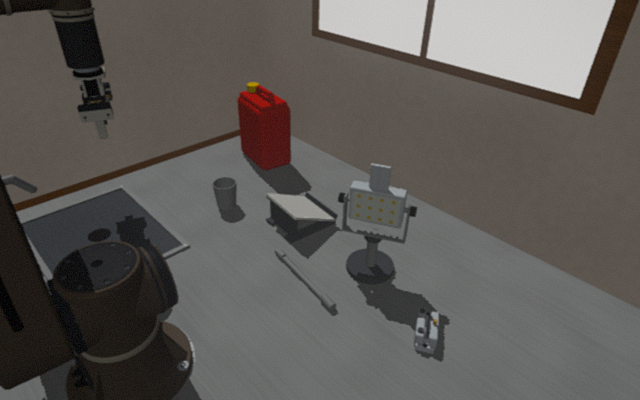

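View pics/top0.png

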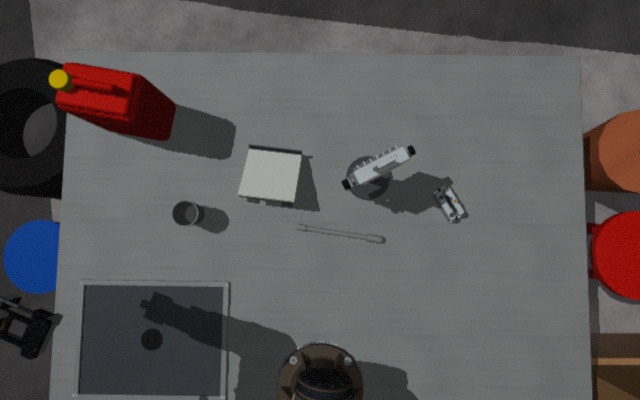

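Side view: caliper near (428,330), lamp (375,225), tile (300,210), bar (305,280), cup (226,195). The top view agrees: caliper (450,203), lamp (380,168), tile (270,175). I'll fit box models to the silhouettes to get the yaws.

```bash
cat > h.py <<'E'
from station import arm
import cv2,numpy as np
from scipy.optimize import minimize
from scipy.spatial.transform import Rotation as R
def box(lx,ly,z0,z1,cx=0): return np.array([[cx+a*lx/2,b*ly/2,z] for a in(-1,1) for b in(-1,1) for z in(z0,z1)])
CAL=[box(.084,.046,0,.038),box(.100,.040,0,.016)]
TILE=[box(.15,.15,-.008,0)]
HEAD=[np.array([[x,y,z] for x in(-.017,.017) for y in(-.064,.064) for z in(-.046,.046)]),
      np.array([[x,y,z] for x in(-.004,.004) for y in(-.0225,.0225) for z in(.046,.107)])]
def proj(c,P):
    i=arm.camera_info(c);T=np.linalg.inv(i["extrinsics"]);p=P@T[:3,:3].T+T[:3,3];p=p@np.array(i["K"]).T
    return p[:,:2]/p[:,2:]
S=4
def render(c,parts,Rm,t):
    m=np.zeros((400*S,640*S),np.uint8)
    for P in parts:
        h=cv2.convexHull((S*(proj(c,P@Rm.T+t)+.5)).astype(np.float32)); cv2.fillConvexPoly(m,np.round(h).astype(np.int32),1)
    return m
def masks(cams,name):
    out={}
    for c in cams:
        arm.grab_frame(c); d=arm.silhouettes(c,name)
        if d: out[c]=cv2.resize(d[0]["pixels"].astype(np.uint8),None,fx=S,fy=S,interpolation=cv2.INTER_NEAREST); print(c,name,round(d[0]["score"],2),d[0]["pixels"].sum())
    return out
def fit(ms,parts,pose,x0,step):
    def f(x):
        Rm,t=pose(x);r=0
        for c,m in ms.items():
            a=render(c,parts,Rm,t);r-=(a&m).sum()/(a|m).sum()
        return r/len(ms)
    sim=np.vstack([x0]+[np.array(x0)+np.eye(len(x0))[k]*step[k] for k in range(len(x0))])
    o=minimize(f,x0,method="Nelder-Mead",options=dict(initial_simplex=sim,maxiter=250,xatol=1e-4,fatol=1e-4))
    return o.x,-o.fun
def calpose(x): return R.from_euler("z",x[2]).as_matrix(),np.array([x[0],x[1],0])
def tilepose(x): return (R.from_euler("z",x[2])*R.from_euler("y",-np.radians(25))).as_matrix(),np.array([x[0],x[1],.058])
# x of lamp: px,py,yaw of head x axis,tilt ; shines along -x ; positive tilt shines down
def headpose(x): return (R.from_euler("z",x[2])*R.from_euler("y",-x[3])).as_matrix(),np.array([x[0],x[1],.2])
E
python3 - <<'E'
from h import *
m=masks(("side","top"),"caliper")
for y0 in(.3,.6,.9): print(fit(m,CAL,calpose,[.507,-.353,y0],[.008,.008,.2]))
m=masks(("side","top"),"tile")
for k in m: print(fit({k:m[k]},TILE,tilepose,[.579,.14,3.14],[.01,.01,.15]))
print(fit(m,TILE,tilepose,[.579,.14,3.14],[.01,.01,.15]))
E
```

```text
side caliper 0.86 898
top caliper 0.86 687
(array([ 0.50737423, -0.35189813,  0.52739316]), np.float64(0.8948445906997147))
(array([ 0.5074774 , -0.35200578,  0.53260218]), np.float64(0.8954183592236928))
(array([ 0.50798048, -0.35153641,  0.54148064]), np.float64(0.8952878625622147))
side tile 0.75 1296
top tile 0.88 2969
(array([0.58253318, 0.14303477, 3.00685815]), np.float64(0.8032388663967611))
(array([0.5822658 , 0.14008524, 3.03722569]), np.float64(0.9008447641351622))
(array([0.58328484, 0.14068418, 3.03796775]), np.float64(0.8496486460889012))
```

>>> {"fn": "move_arm", "kwargs": {
  "increments": [
    {"dz": -0.009, "twist": 0.12, "jaw": 1},
    {"dz": -0.009, "twist": 0.12},
    {"dz": -0.009, "twist": 0.12},
    {"dz": -0.009, "twist": 0.12},
    {"dz": -0.009, "twist": 0.12},
    {"dz": -0.009, "twist": 0.12},
    {"dz": -0.009, "twist": 0.12},
    {"dz": -0.009, "twist": 0.12},
    {"dz": -0.009, "twist": 0.12},
    {"dz": -0.009, "twist": 0.12},
    {"dz": -0.009, "twist": 0.12},
    {"dz": -0.009, "twist": 0.12}
  ]
}}

```text
$.increments[0]: bad value
```

>>> {"fn": "move_arm", "kwargs": {
  "increments": [
    {"twist": 0.12},
    {"twist": 0.12},
    {"twist": 0.12},
    {"twist": 0.12},
    {"twist": 0.12},
    {"twist": 0.12},
    {"twist": 0.07},
    {"dx": 0.002, "dy": -0.034},
    {"dx": 0.002, "dy": -0.034},
    {"dx": 0.002, "dy": -0.034},
    {"dx": 0.002, "dy": -0.034},
    {"dx": 0.002, "dy": -0.034}
  ]
}}

```text
$.increments[0]: bad value
```

>>> {"fn": "move_arm", "kwargs": {
  "increments": [
    {"dx": 0.002, "dy": -0.034},
    {"dx": 0.002, "dy": -0.034},
    {"dx": 0.002, "dy": -0.034},
    {"dx": 0.002, "dy": -0.034},
    {"dx": 0.002, "dy": -0.034},
    {"dx": 0.002, "dy": -0.034},
    {"dx": 0.002, "dy": -0.034},
    {"dx": 0.002, "dy": -0.034},
    {"dx": 0.002, "dy": -0.034},
    {"dx": 0, "dy": 0}
  ]
}}

```text
$.increments[0]: bad value
```

>>> {"fn": "move_arm", "kwargs": {
  "increments": [
    {"jaw": 1, "dx": 0, "dy": 0, "dz": -0.009, "twist": 0.12}
  ]
}}

```text
t: 1.28
eef_pos: [0.25, 0.6262, 0.2994]
ee_rot: [3.139, -0.0, -0.498]
force: [-0.0, -0.6, -0.7]
width: 0.0874
gripper_force: 0.0
```

>>> {"fn": "move_arm", "kwargs": {
  "increments": [
    {"jaw": 1, "dx": 0, "dy": 0, "dz": -0.009, "twist": 0.12},
    {"jaw": 1, "dx": 0, "dy": 0, "dz": -0.009, "twist": 0.12},
    {"jaw": 1, "dx": 0, "dy": 0, "dz": -0.009, "twist": 0.12},
    {"jaw": 1, "dx": 0, "dy": 0, "dz": -0.009, "twist": 0.12},
    {"jaw": 1, "dx": 0, "dy": 0, "dz": -0.009, "twist": 0.12},
    {"jaw": 1, "dx": 0, "dy": 0, "dz": -0.009, "twist": 0.12},
    {"jaw": 1, "dx": 0, "dy": 0, "dz": -0.009, "twist": 0.12},
    {"jaw": 1, "dx": 0, "dy": 0, "dz": -0.009, "twist": 0.12},
    {"jaw": 1, "dx": 0, "dy": 0, "dz": -0.009, "twist": 0.12},
    {"jaw": 1, "dx": 0, "dy": 0, "dz": -0.009, "twist": 0.12},
    {"jaw": 1, "dx": 0, "dy": 0, "dz": -0.009, "twist": 0.12},
    {"jaw": 1, "dx": 0, "dy": 0, "dz": 0, "twist": 0.12}
  ]
}}

```text
t: 2.28
eef_pos: [0.2505, 0.6273, 0.4024]
ee_rot: [3.142, 0.003, -1.946]
force: [-0.0, 0.0, 1.4]
width: 0.0874
gripper_force: 0.0
```

>>> {"fn": "move_arm", "kwargs": {
  "increments": [
    {"jaw": 1, "dx": 0, "dy": 0, "dz": 0, "twist": 0.12},
    {"jaw": 1, "dx": 0, "dy": 0, "dz": 0, "twist": 0.12},
    {"jaw": 1, "dx": 0, "dy": 0, "dz": 0, "twist": 0.12},
    {"jaw": 1, "dx": 0, "dy": 0, "dz": 0, "twist": 0.12},
    {"jaw": 1, "dx": 0, "dy": 0, "dz": 0, "twist": 0.12},
    {"jaw": 1, "dx": 0, "dy": 0, "dz": 0, "twist": 0.07},
    {"jaw": 1, "dx": 0.002, "dy": -0.034, "dz": 0, "twist": 0},
    {"jaw": 1, "dx": 0.002, "dy": -0.034, "dz": 0, "twist": 0},
    {"jaw": 1, "dx": 0.002, "dy": -0.034, "dz": 0, "twist": 0},
    {"jaw": 1, "dx": 0.002, "dy": -0.034, "dz": 0, "twist": 0},
    {"jaw": 1, "dx": 0.002, "dy": -0.034, "dz": 0, "twist": 0},
    {"jaw": 1, "dx": 0.002, "dy": -0.034, "dz": 0, "twist": 0}
  ]
}}

```text
t: 3.28
eef_pos: [0.3438, 0.4434, 0.4003]
ee_rot: [3.141, 0.0, -2.61]
force: [1.3, 0.4, 0.4]
width: 0.0877
gripper_force: 0.0
```

>>> {"fn": "move_arm", "kwargs": {
  "increments": [
    {"jaw": 1, "dx": 0.002, "dy": -0.034, "dz": 0, "twist": 0},
    {"jaw": 1, "dx": 0.002, "dy": -0.034, "dz": 0, "twist": 0},
    {"jaw": 1, "dx": 0.002, "dy": -0.034, "dz": 0, "twist": 0},
    {"jaw": 1, "dx": 0.002, "dy": -0.034, "dz": 0, "twist": 0},
    {"jaw": 1, "dx": 0.002, "dy": -0.034, "dz": 0, "twist": 0},
    {"jaw": 1, "dx": 0.002, "dy": -0.034, "dz": 0, "twist": 0},
    {"jaw": 1, "dx": 0.002, "dy": -0.034, "dz": 0, "twist": 0},
    {"jaw": 1, "dx": 0.002, "dy": -0.034, "dz": 0, "twist": 0},
    {"jaw": 1, "dx": 0, "dy": 0, "dz": 0, "twist": 0}
  ]
}}

```text
t: 4.03
eef_pos: [0.4689, 0.1983, 0.4006]
ee_rot: [-3.141, 0.0, -2.613]
force: [-1.1, 0.8, -1.0]
width: 0.0878
gripper_force: 0.0
```

>>> {"fn": "move_arm", "kwargs": {
  "increments": [
    {"jaw": 1, "dx": 0.0153, "dy": -0.0309, "dz": 0, "twist": 0},
    {"jaw": 1, "dx": 0.0153, "dy": -0.0309, "dz": 0, "twist": 0},
    {"jaw": 1, "dx": 0.0153, "dy": -0.0309, "dz": 0, "twist": 0},
    {"jaw": 1, "dx": 0.0153, "dy": -0.0309, "dz": 0, "twist": 0},
    {"jaw": 1, "dx": 0.0153, "dy": -0.0309, "dz": 0, "twist": 0},
    {"jaw": 1, "dx": 0.0153, "dy": -0.0309, "dz": 0, "twist": 0},
    {"jaw": 1, "dx": 0.0153, "dy": -0.0309, "dz": 0, "twist": 0},
    {"jaw": 1, "dx": 0.0153, "dy": -0.0309, "dz": 0, "twist": 0},
    {"jaw": 1, "dx": 0.0153, "dy": -0.0309, "dz": 0, "twist": 0},
    {"jaw": 1, "dx": 0.0153, "dy": -0.0309, "dz": 0, "twist": 0},
    {"jaw": 1, "dx": 0.0153, "dy": -0.0309, "dz": 0, "twist": 0},
    {"jaw": 1, "dx": 0.0153, "dy": -0.0309, "dz": 0, "twist": 0}
  ]
}}

```text
t: 5.03
eef_pos: [0.4971, -0.2119, 0.4005]
ee_rot: [-3.141, 0.001, -2.61]
force: [0.9, 0.7, -0.3]
width: 0.0879
gripper_force: 0.0
```

>>> {"fn": "move_arm", "kwargs": {
  "increments": [
    {"jaw": 1, "dx": 0.0153, "dy": -0.0309, "dz": 0, "twist": 0},
    {"jaw": 1, "dx": 0.0153, "dy": -0.0309, "dz": 0, "twist": 0},
    {"jaw": 1, "dx": 0.0153, "dy": -0.0309, "dz": 0, "twist": 0},
    {"jaw": 1, "dx": 0.0153, "dy": -0.0309, "dz": 0, "twist": 0},
    {"jaw": 1, "dx": 0, "dy": 0, "dz": 0.035, "twist": 0},
    {"jaw": 1, "dx": 0, "dy": 0, "dz": 0.035, "twist": 0},
    {"jaw": 1, "dx": 0, "dy": 0, "dz": 0.035, "twist": 0},
    {"jaw": 1, "dx": 0, "dy": 0, "dz": 0.035, "twist": 0},
    {"jaw": 1, "dx": 0, "dy": 0, "dz": 0.035, "twist": 0},
    {"jaw": 1, "dx": 0, "dy": 0, "dz": 0.035, "twist": 0},
    {"jaw": 1, "dx": 0, "dy": 0, "dz": 0.02, "twist": 0},
    {"jaw": 1, "dx": 0, "dy": 0, "dz": 0, "twist": 0}
  ]
}}

```text
t: 6.03
eef_pos: [0.5048, -0.3466, 0.1651]
ee_rot: [3.135, -0.005, -2.611]
force: [-0.9, 1.0, -0.6]
width: 0.0874
gripper_force: 0.0
```

Run:
```python
from h import *
s=arm.get_state();print(s["t"],s["eef_pos"],s["ee_rot"])
f=arm.grab_frame("side");cv2.imwrite("pics/s1.png",cv2.resize(f[200:400,320:560],None,fx=3,fy=3))
```

```text
6.0333 [ 0.50478377 -0.3465931   0.16507582] [ 3.13474686 -0.00484795 -2.6106388 ]
```

View pics/s1.png

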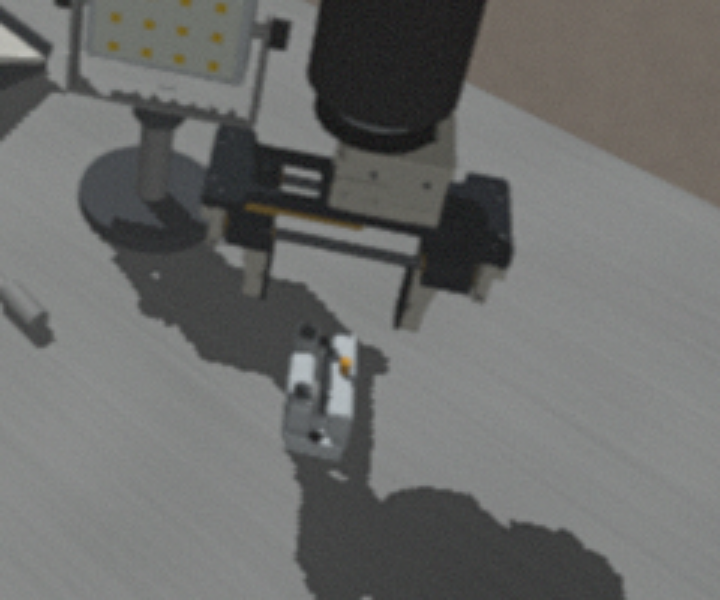

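Side crop: the open fingers (crop 260,290 and 410,320) straddle the caliper at (320,390), aligned with its width. I'll correct by about 6 mm and descend.

>>> {"fn": "move_arm", "kwargs": {
  "increments": [
    {"jaw": 1, "dx": 0, "dy": -0.006, "dz": 0, "twist": 0},
    {"jaw": 1, "dx": 0, "dy": 0, "dz": 0.02, "twist": 0},
    {"jaw": 1, "dx": 0, "dy": 0, "dz": 0.02, "twist": 0},
    {"jaw": 1, "dx": 0, "dy": 0, "dz": 0.02, "twist": 0},
    {"jaw": 1, "dx": 0, "dy": 0, "dz": 0.015, "twist": 0},
    {"jaw": 1, "dx": 0, "dy": 0, "dz": 0, "twist": 0}
  ]
}}

```text
t: 6.58
eef_pos: [0.5103, -0.3532, 0.0945]
ee_rot: [3.141, -0.0, -2.61]
force: [-0.6, 0.9, 0.2]
width: 0.0878
gripper_force: 0.0
```

>>> {"fn": "move_arm", "kwargs": {
  "increments": [
    {"jaw": 1, "dx": 0.0018, "dy": 0.0024, "dz": 0.01, "twist": 0},
    {"jaw": 1, "dx": 0, "dy": 0, "dz": 0.011, "twist": 0},
    {"jaw": 0, "dx": 0, "dy": 0, "dz": 0, "twist": 0},
    {"jaw": -1, "dx": 0, "dy": 0, "dz": 0, "twist": 0},
    {"jaw": -1, "dx": 0, "dy": 0, "dz": 0, "twist": 0},
    {"jaw": -1, "dx": 0, "dy": 0, "dz": 0, "twist": 0},
    {"jaw": -1, "dx": 0, "dy": 0, "dz": 0, "twist": 0},
    {"jaw": -1, "dx": 0, "dy": 0, "dz": 0, "twist": 0}
  ],
  "force": 25
}}

```text
t: 7.25
eef_pos: [0.5077, -0.3519, 0.0746]
ee_rot: [-3.141, 0.0, -2.61]
force: [-0.3, 1.4, -0.8]
width: 0.0533
gripper_force: 0.0
```

>>> {"fn": "move_arm", "kwargs": {
  "increments": [
    {"jaw": -1, "dx": 0, "dy": 0, "dz": 0, "twist": 0},
    {"jaw": -1, "dx": 0, "dy": 0, "dz": 0, "twist": 0},
    {"jaw": -1, "dx": 0, "dy": 0, "dz": 0, "twist": 0},
    {"jaw": -1, "dx": 0, "dy": 0, "dz": -0.01, "twist": 0},
    {"jaw": -1, "dx": 0, "dy": 0, "dz": -0.02, "twist": 0},
    {"jaw": -1, "dx": 0, "dy": 0, "dz": -0.03, "twist": 0},
    {"jaw": -1, "dx": 0, "dy": 0, "dz": -0.03, "twist": 0},
    {"jaw": -1, "dx": 0, "dy": 0, "dz": -0.03, "twist": 0}
  ]
}}

```text
t: 7.92
eef_pos: [0.5064, -0.3514, 0.1948]
ee_rot: [3.139, -0.001, -2.61]
force: [1.4, 0.1, -5.4]
width: 0.0456
gripper_force: 25.0
```

>>> {"fn": "move_arm", "kwargs": {
  "increments": [
    {"jaw": -1, "dx": 0, "dy": 0, "dz": -0.03, "twist": 0},
    {"jaw": -1, "dx": 0, "dy": 0, "dz": -0.03, "twist": 0},
    {"jaw": -1, "dx": 0, "dy": 0, "dz": -0.03, "twist": 0},
    {"jaw": -1, "dx": 0, "dy": 0, "dz": -0.03, "twist": 0},
    {"jaw": -1, "dx": 0, "dy": 0, "dz": -0.03, "twist": 0},
    {"jaw": -1, "dx": 0, "dy": 0, "dz": -0.03, "twist": 0},
    {"jaw": -1, "dx": 0, "dy": 0, "dz": -0.03, "twist": 0},
    {"jaw": -1, "dx": 0, "dy": 0, "dz": -0.015, "twist": 0},
    {"jaw": -1, "dx": 0, "dy": 0, "dz": 0, "twist": 0}
  ]
}}

```text
t: 8.67
eef_pos: [0.5077, -0.3522, 0.4233]
ee_rot: [-3.137, 0.003, -2.61]
force: [0.3, -0.8, -4.7]
width: 0.0458
gripper_force: 25.0
```

Run:
```python
from h import *
s=arm.get_state();print(s["t"],s["eef_pos"],s["ee_rot"],s["q"],s["width"],s["gripper_force"],s["force"])
f=arm.grab_frame("side")
cv2.imwrite("pics/s2.png",f)
m=masks(("side","top"),"lamp_head")
for k in ("side","top"):
    if k in m: print(k,fit({k:m[k]},HEAD,headpose,[.578,-.129,.5,0.],[.008,.008,.15,.1]))
for y in (.5,): print(fit(m,HEAD,headpose,[.578,-.129,y,0.],[.008,.008,.15,.1]))
```

```text
8.6667 [ 0.50765501 -0.35220042  0.4232827 ] [-3.13710704  0.00315902 -2.60981746] [-2.90507926e-01  2.09045112e-01  9.72386843e-02  7.43183137e-04
 -1.45355345e+00 -7.48605215e-01] 0.04576120029316283 24.95494544506073 [ 0.34412096 -0.84986404 -4.73653066]
side lamp_head 0.57 2680
top lamp_head 0.85 1127
side (array([ 0.58253386, -0.12478535,  0.45156899,  0.06264594]), np.float64(0.9538542573169057))
top (array([ 0.58212812, -0.12663585,  0.49524166, -0.05371852]), np.float64(0.8925316906786133))
(array([ 0.58147375, -0.1254106 ,  0.4767939 , -0.03589221]), np.float64(0.9061188798847291))
```

View pics/s2.png

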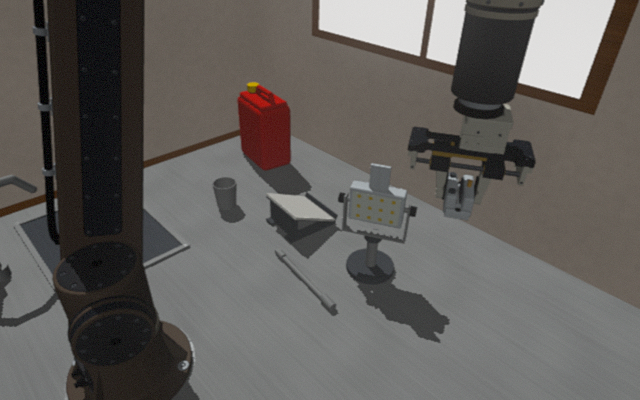

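Side view: the caliper hangs level in the jaws at (458,195), above and right of the lamp; the rest is unmoved. Moving over the lamp to the tile.

>>> {"fn": "move_arm", "kwargs": {
  "increments": [
    {"jaw": -1, "dx": -0.0205, "dy": 0.0234, "dz": 0, "twist": 0},
    {"jaw": -1, "dx": -0.0205, "dy": 0.0234, "dz": 0, "twist": 0},
    {"jaw": -1, "dx": -0.0205, "dy": 0.0234, "dz": 0, "twist": 0},
    {"jaw": -1, "dx": -0.0205, "dy": 0.0234, "dz": 0, "twist": 0},
    {"jaw": -1, "dx": -0.0205, "dy": 0.0234, "dz": 0, "twist": 0},
    {"jaw": -1, "dx": -0.0205, "dy": 0.0234, "dz": 0, "twist": 0},
    {"jaw": -1, "dx": -0.0205, "dy": 0.0234, "dz": 0, "twist": 0},
    {"jaw": -1, "dx": -0.0205, "dy": 0.0234, "dz": 0, "twist": 0},
    {"jaw": -1, "dx": -0.0205, "dy": 0.0234, "dz": 0, "twist": 0},
    {"jaw": -1, "dx": -0.0205, "dy": 0.0234, "dz": 0, "twist": 0},
    {"jaw": -1, "dx": -0.0205, "dy": 0.0234, "dz": 0, "twist": 0},
    {"jaw": -1, "dx": -0.0205, "dy": 0.0234, "dz": 0, "twist": 0}
  ]
}}

```text
t: 9.92
eef_pos: [0.5767, 0.0165, 0.4176]
ee_rot: [3.141, -0.002, -2.61]
force: [-0.0, -0.2, -6.2]
width: 0.0459
gripper_force: 25.0
```

>>> {"fn": "move_arm", "kwargs": {
  "increments": [
    {"jaw": -1, "dx": -0.0205, "dy": 0.0234, "dz": 0, "twist": 0},
    {"jaw": -1, "dx": -0.0205, "dy": 0.0234, "dz": 0, "twist": 0},
    {"jaw": -1, "dx": -0.0205, "dy": 0.0234, "dz": 0, "twist": 0},
    {"jaw": -1, "dx": -0.0205, "dy": 0.0234, "dz": 0, "twist": 0},
    {"jaw": -1, "dx": 0, "dy": 0, "dz": 0, "twist": 0.12},
    {"jaw": -1, "dx": 0, "dy": 0, "dz": 0, "twist": 0.12},
    {"jaw": -1, "dx": 0, "dy": 0, "dz": 0, "twist": 0.12},
    {"jaw": -1, "dx": 0, "dy": 0, "dz": 0, "twist": 0.12},
    {"jaw": -1, "dx": 0, "dy": 0, "dz": 0, "twist": 0.12},
    {"jaw": -1, "dx": 0, "dy": 0, "dz": 0, "twist": 0.038},
    {"jaw": -1, "dx": 0, "dy": 0, "dz": 0, "twist": 0}
  ]
}}

```text
t: 10.83
eef_pos: [0.6, 0.1372, 0.4173]
ee_rot: [-3.14, -0.003, 3.034]
force: [0.2, -0.0, -5.9]
width: 0.0458
gripper_force: 25.0
```

>>> {"fn": "move_arm", "kwargs": {
  "increments": [
    {"jaw": -1, "dx": 0, "dy": 0, "dz": 0.03, "twist": 0},
    {"jaw": -1, "dx": 0, "dy": 0, "dz": 0.03, "twist": 0},
    {"jaw": -1, "dx": 0, "dy": 0, "dz": 0.03, "twist": 0},
    {"jaw": -1, "dx": 0, "dy": 0, "dz": 0.03, "twist": 0},
    {"jaw": -1, "dx": 0, "dy": 0, "dz": 0.03, "twist": 0},
    {"jaw": -1, "dx": 0, "dy": 0, "dz": 0.03, "twist": 0},
    {"jaw": -1, "dx": 0, "dy": 0, "dz": 0.03, "twist": 0},
    {"jaw": -1, "dx": 0, "dy": 0, "dz": 0.02, "twist": 0},
    {"jaw": -1, "dx": 0, "dy": 0, "dz": 0.01, "twist": 0},
    {"jaw": -1, "dx": 0, "dy": 0, "dz": 0, "twist": 0}
  ]
}}

```text
t: 11.67
eef_pos: [0.5989, 0.1364, 0.1759]
ee_rot: [-3.138, -0.005, 3.036]
force: [-0.1, 0.3, -6.3]
width: 0.0457
gripper_force: 25.0
```

Run:
```python
from h import *
s=arm.get_state();print(s["t"],s["eef_pos"],s["ee_rot"],s["force"],s["moment"])
for c in("side","top"):
    f=arm.grab_frame(c)
    if c=="side":cv2.imwrite("pics/s3.png",cv2.resize(f[100:300,200:440],None,fx=3,fy=3))
    for n in("caliper","tile"):print(c,n,[(np.round(d["position"],3).tolist(),round(d["score"],2)) for d in arm.pinpoint(c,n)[:2]])
```

```text
11.6667 [0.59885162 0.1364085  0.17588471] [-3.13841462 -0.00498315  3.03627642] [-0.06268572  0.29725641 -6.30249701] [-0.00821466 -0.11822195 -0.003829  ]
side caliper [([0.603, 0.137, 0.104], 0.73)]
side tile [([0.584, 0.138, 0.06], 0.96)]
top caliper [([0.603, 0.134, 0.11], 0.48)]
top tile [([0.578, 0.143, 0.061], 0.98)]
```

View pics/s3.png

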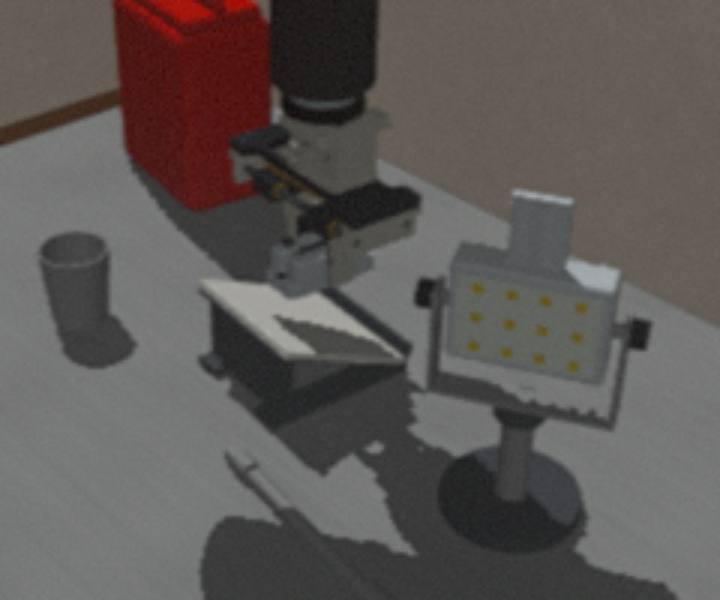

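Side crop: the caliper (300,265) hangs level over the tile, upright, lengthwise along the slope. Reduce the grip and lower slowly.

>>> {"fn": "move_arm", "kwargs": {
  "increments": [
    {"jaw": -1, "dx": 0, "dy": 0, "dz": 0.003, "twist": 0},
    {"jaw": -1, "dx": 0, "dy": 0, "dz": 0.003, "twist": 0},
    {"jaw": -1, "dx": 0, "dy": 0, "dz": 0.003, "twist": 0},
    {"jaw": -1, "dx": 0, "dy": 0, "dz": 0.003, "twist": 0},
    {"jaw": -1, "dx": 0, "dy": 0, "dz": 0.003, "twist": 0},
    {"jaw": -1, "dx": 0, "dy": 0, "dz": 0.003, "twist": 0},
    {"jaw": -1, "dx": 0, "dy": 0, "dz": 0.0012, "twist": 0},
    {"jaw": -1, "dx": 0, "dy": 0, "dz": 0.0012, "twist": 0},
    {"jaw": -1, "dx": 0, "dy": 0, "dz": 0.0012, "twist": 0},
    {"jaw": -1, "dx": 0, "dy": 0, "dz": 0.0012, "twist": 0}
  ],
  "force": 12
}}

```text
t: 12.8
eef_pos: [0.6004, 0.1372, 0.1563]
ee_rot: [3.142, 0.0, 3.036]
force: [0.1, -0.7, -5.4]
width: 0.0461
gripper_force: 12.0
```

>>> {"fn": "move_arm", "kwargs": {
  "increments": [
    {"jaw": -1, "dx": 0, "dy": 0, "dz": 0.0012, "twist": 0},
    {"jaw": -1, "dx": 0, "dy": 0, "dz": 0.0012, "twist": 0},
    {"jaw": -1, "dx": 0, "dy": 0, "dz": 0.0012, "twist": 0},
    {"jaw": -1, "dx": 0, "dy": 0, "dz": 0.0012, "twist": 0},
    {"jaw": -1, "dx": 0, "dy": 0, "dz": 0.0012, "twist": 0},
    {"jaw": -1, "dx": 0, "dy": 0, "dz": 0.0012, "twist": 0}
  ]
}}

```text
t: 13.3
eef_pos: [0.6003, 0.1371, 0.1491]
ee_rot: [3.142, -0.0, 3.035]
force: [0.3, -0.0, -6.2]
width: 0.0457
gripper_force: 12.0
```

>>> {"fn": "move_arm", "kwargs": {
  "increments": [
    {"jaw": -1, "dx": 0, "dy": 0, "dz": 0.0012, "twist": 0},
    {"jaw": -1, "dx": 0, "dy": 0, "dz": 0.0012, "twist": 0},
    {"jaw": -1, "dx": 0, "dy": 0, "dz": 0.0012, "twist": 0},
    {"jaw": -1, "dx": -0.0003, "dy": 0, "dz": 0.0012, "twist": 0},
    {"jaw": -1, "dx": -0.0003, "dy": 0, "dz": 0.0012, "twist": 0},
    {"jaw": -1, "dx": -0.0003, "dy": 0, "dz": 0.0012, "twist": 0},
    {"jaw": -1, "dx": -0.0003, "dy": 0, "dz": 0.0012, "twist": 0}
  ]
}}

```text
t: 13.88
eef_pos: [0.6021, 0.1369, 0.1412]
ee_rot: [3.142, 0.001, 3.036]
force: [2.2, -3.2, -2.0]
width: 0.0459
gripper_force: 12.0
```

Run:
```python
from h import *
s=arm.get_state();print(s["t"],s["eef_pos"],s["force"],s["moment"])
```

```text
13.8833 [0.60212236 0.13687837 0.14117486] [ 2.24665956 -3.24497396 -1.97508119] [-1.16757423 -0.80026121  0.16914209]
```

>>> {"fn": "move_arm", "kwargs": {
  "increments": [
    {"jaw": -1, "dx": -0.0003, "dy": 0, "dz": 0.0012, "twist": 0},
    {"jaw": -1, "dx": -0.0003, "dy": 0, "dz": 0.0012, "twist": 0},
    {"jaw": -1, "dx": -0.0003, "dy": 0, "dz": 0.0012, "twist": 0},
    {"jaw": -1, "dx": -0.0003, "dy": 0, "dz": 0.0012, "twist": 0},
    {"jaw": -1, "dx": -0.0003, "dy": 0, "dz": 0.0012, "twist": 0},
    {"jaw": -1, "dx": -0.0003, "dy": 0, "dz": 0.0012, "twist": 0}
  ],
  "force": 8
}}

```text
t: 14.38
eef_pos: [0.6035, 0.137, 0.1335]
ee_rot: [3.141, 0.0, 3.035]
force: [3.4, -1.6, -2.9]
width: 0.0462
gripper_force: 8.0
```

Run:
```python
from h import *
s=arm.get_state();print(s["t"],s["eef_pos"],s["force"],s["moment"])
f=arm.grab_frame("side")
cv2.imwrite("pics/s4.png",cv2.resize(f[140:250,230:370],None,fx=5,fy=5,interpolation=cv2.INTER_CUBIC))
```

```text
14.3833 [0.60349752 0.13697865 0.13346211] [ 3.41008992 -1.64833071 -2.87657806] [-0.57649076 -1.24095092  0.05959103]
```

View pics/s4.png

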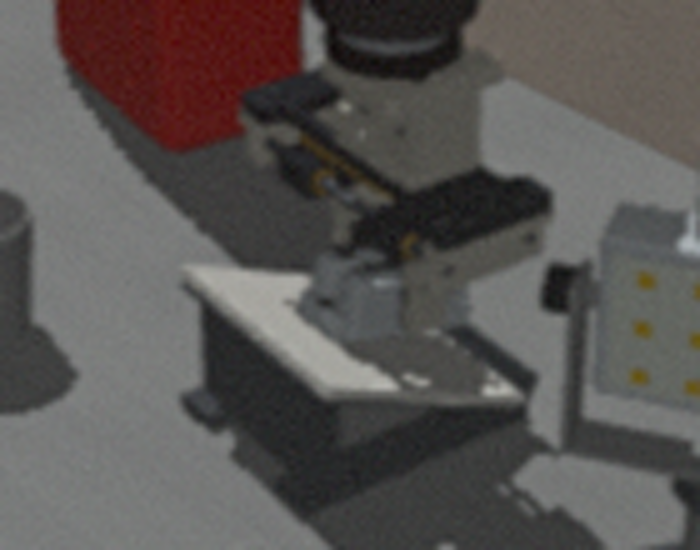

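Crop: the caliper's uphill end (320,300) rests on the tile and it's starting to pivot between the pads. Continue down.

>>> {"fn": "move_arm", "kwargs": {
  "increments": [
    {"jaw": -1, "dx": -0.0003, "dy": 0, "dz": 0.0012, "twist": 0},
    {"jaw": -1, "dx": -0.0003, "dy": 0, "dz": 0.0012, "twist": 0},
    {"jaw": -1, "dx": -0.0003, "dy": 0, "dz": 0.0012, "twist": 0},
    {"jaw": -1, "dx": -0.0003, "dy": 0, "dz": 0.0012, "twist": 0},
    {"jaw": -1, "dx": -0.0003, "dy": 0, "dz": 0.0012, "twist": 0},
    {"jaw": -1, "dx": -0.0003, "dy": 0, "dz": 0.0012, "twist": 0},
    {"jaw": -1, "dx": -0.0003, "dy": 0, "dz": 0.0012, "twist": 0}
  ]
}}

```text
t: 15.02
eef_pos: [0.605, 0.1366, 0.1248]
ee_rot: [-3.141, -0.001, 3.035]
force: [-0.3, 0.9, -3.6]
width: 0.046
gripper_force: 8.0
```

>>> {"fn": "move_arm", "kwargs": {
  "increments": [
    {"jaw": -1, "dx": -0.0003, "dy": 0, "dz": 0.001, "twist": 0},
    {"jaw": -1, "dx": -0.0003, "dy": 0, "dz": 0.001, "twist": 0},
    {"jaw": -1, "dx": 0, "dy": 0, "dz": 0, "twist": 0}
  ]
}}

```text
t: 15.27
eef_pos: [0.6065, 0.1366, 0.1237]
ee_rot: [3.141, 0.001, 3.036]
force: [0.2, -1.7, 1.4]
width: 0.0459
gripper_force: 8.0
```

>>> {"fn": "move_arm", "kwargs": {
  "increments": [
    {"jaw": -1, "dx": -0.0011, "dy": 0, "dz": 0.0005, "twist": 0},
    {"jaw": -1, "dx": -0.0011, "dy": 0, "dz": 0.0005, "twist": 0},
    {"jaw": -1, "dx": -0.0011, "dy": 0, "dz": 0.0005, "twist": 0},
    {"jaw": -1, "dx": -0.0011, "dy": 0, "dz": 0.0005, "twist": 0},
    {"jaw": -1, "dx": -0.0011, "dy": 0, "dz": 0.0005, "twist": 0}
  ]
}}

```text
t: 15.68
eef_pos: [0.6119, 0.1362, 0.1211]
ee_rot: [3.141, 0.001, 3.036]
force: [-6.6, 2.3, 11.0]
width: 0.0462
gripper_force: 8.0
```

Run:
```python
from h import *
s=arm.get_state();print(s["t"],s["eef_pos"],s["force"],s["moment"])
f=arm.grab_frame("side")
cv2.imwrite("pics/s5.png",cv2.resize(f[140:250,230:370],None,fx=5,fy=5,interpolation=cv2.INTER_CUBIC))
```

```text
15.6833 [0.61192685 0.13621999 0.12113583] [-6.60411474  2.25310309 10.98009642] [0.9595054  2.04655093 0.0117498 ]
```

View pics/s5.png

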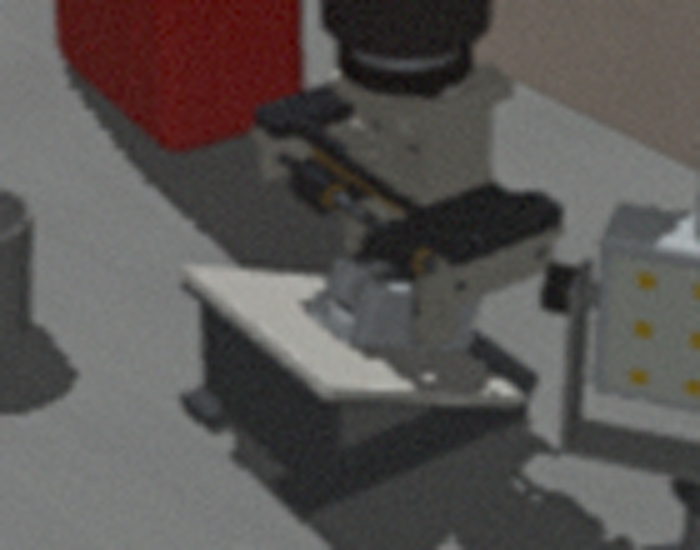

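Crop: the caliper lies parallel to the tile now, at (360,310), nearing the lip. Slide a bit further, with less press.

>>> {"fn": "move_arm", "kwargs": {
  "increments": [
    {"jaw": -1, "dx": 0, "dy": 0, "dz": -0.0008, "twist": 0},
    {"jaw": -1, "dx": -0.001, "dy": 0, "dz": 0.0003, "twist": 0},
    {"jaw": -1, "dx": -0.001, "dy": 0, "dz": 0.0003, "twist": 0},
    {"jaw": -1, "dx": -0.001, "dy": 0, "dz": 0.0004, "twist": 0}
  ]
}}

```text
t: 16.07
eef_pos: [0.6132, 0.1359, 0.1204]
ee_rot: [-3.141, -0.002, 3.035]
force: [-8.5, 4.2, 8.4]
width: 0.046
gripper_force: 8.0
```

Run:
```python
from h import *
s=arm.get_state();print(s["t"],s["eef_pos"],s["force"],s["moment"])
for c in("side","top"):
    arm.grab_frame(c)
    for n in("caliper","tile"):print(c,n,[(np.round(d["position"],3).tolist(),round(d["score"],2)) for d in arm.pinpoint(c,n)[:2]])
```

```text
16.0667 [0.6132065  0.1359375  0.12042394] [-8.45164509  4.16505034  8.36166689] [1.67512916 2.78603131 0.00848505]
side caliper [([0.605, 0.139, 0.049], 0.61)]
side tile [([0.584, 0.136, 0.06], 0.65)]
top caliper [([0.606, 0.134, 0.05], 0.47), ([0.612, 0.136, 0.069], 0.28)]
top tile [([0.576, 0.146, 0.059], 0.84), ([0.47, 0.363, -0.001], 0.47)]
```

>>> {"fn": "move_arm", "kwargs": {
  "increments": [
    {"jaw": -1, "dx": 0, "dy": 0, "dz": 0, "twist": 0},
    {"jaw": -1, "dx": -0.001, "dy": 0, "dz": 0.0003, "twist": 0},
    {"jaw": -1, "dx": -0.001, "dy": 0, "dz": 0.0003, "twist": 0},
    {"jaw": -1, "dx": 0, "dy": 0, "dz": 0, "twist": 0}
  ],
  "force": 15
}}

```text
t: 16.7
eef_pos: [0.614, 0.1359, 0.12]
ee_rot: [-3.141, -0.004, 3.035]
force: [-13.4, 5.5, 13.2]
width: 0.0462
gripper_force: 15.0
```

>>> {"fn": "move_arm", "kwargs": {
  "increments": [
    {"jaw": -1, "dx": 0.0015, "dy": 0, "dz": -0.001, "twist": 0},
    {"jaw": -1, "dx": 0, "dy": 0, "dz": 0, "twist": 0},
    {"jaw": 0.3, "dx": 0, "dy": 0, "dz": 0, "twist": 0},
    {"jaw": 0.6, "dx": 0, "dy": 0, "dz": 0, "twist": 0},
    {"jaw": 0.8, "dx": 0, "dy": 0, "dz": 0, "twist": 0},
    {"jaw": 1, "dx": 0, "dy": 0, "dz": 0, "twist": 0},
    {"jaw": 1, "dx": 0, "dy": 0, "dz": 0, "twist": 0},
    {"jaw": 1, "dx": 0, "dy": 0, "dz": 0, "twist": 0}
  ],
  "force": 5
}}

```text
t: 17.37
eef_pos: [0.6151, 0.1355, 0.1209]
ee_rot: [-3.142, 0.0, 3.035]
force: [-0.5, 0.1, 0.5]
width: 0.0805
gripper_force: 0.0
```

>>> {"fn": "move_arm", "kwargs": {
  "increments": [
    {"jaw": 1, "dx": 0, "dy": 0, "dz": -0.01, "twist": 0},
    {"jaw": 1, "dx": 0, "dy": 0, "dz": -0.02, "twist": 0},
    {"jaw": 1, "dx": 0, "dy": 0, "dz": -0.03, "twist": 0},
    {"jaw": 1, "dx": 0, "dy": 0, "dz": -0.035, "twist": 0},
    {"jaw": 1, "dx": 0, "dy": 0, "dz": -0.035, "twist": 0},
    {"jaw": 1, "dx": 0, "dy": 0, "dz": -0.035, "twist": 0},
    {"jaw": 1, "dx": 0, "dy": 0, "dz": -0.035, "twist": 0},
    {"jaw": 1, "dx": 0, "dy": 0, "dz": -0.035, "twist": 0},
    {"jaw": 1, "dx": 0, "dy": 0, "dz": -0.035, "twist": 0},
    {"jaw": 1, "dx": 0, "dy": 0, "dz": -0.03, "twist": 0},
    {"jaw": 1, "dx": 0, "dy": 0, "dz": 0, "twist": 0}
  ]
}}

```text
t: 18.28
eef_pos: [0.6162, 0.1353, 0.4296]
ee_rot: [3.137, 0.011, 3.036]
force: [0.2, -0.0, 1.8]
width: 0.0878
gripper_force: 0.0
```

>>> {"fn": "move_arm", "kwargs": {
  "increments": [
    {"jaw": 1, "dx": 0.035, "dy": 0, "dz": 0, "twist": 0},
    {"jaw": 1, "dx": 0.035, "dy": 0, "dz": 0, "twist": 0},
    {"jaw": 1, "dx": 0.035, "dy": 0, "dz": 0, "twist": 0},
    {"jaw": 1, "dx": 0.035, "dy": 0, "dz": 0, "twist": 0},
    {"jaw": 1, "dx": 0, "dy": 0, "dz": 0, "twist": 0}
  ]
}}

```text
t: 18.7
eef_pos: [0.4712, 0.1497, 0.4228]
ee_rot: [3.139, 0.001, 3.037]
force: [0.1, -0.8, -0.1]
width: 0.0875
gripper_force: 0.0
```

```bash
cat > cal.py <<'E'
from h import *
s=arm.get_state();print(s["t"],s["eef_pos"],s["ee_rot"],s["q"])
TP=np.array([.581,.1405,3.035])
def onpose(x):
    Rm,t=tilepose(TP); Rc=Rm@R.from_euler("z",x[2]).as_matrix(); return Rc,t+Rm@np.array([x[0],x[1],0])
m=masks(("side","top"),"caliper")
for k in m: print(k,fit({k:m[k]},CAL,onpose,[-.025,0,0.],[.006,.006,.1]))
x,v=fit(m,CAL,onpose,[-.025,0,0.],[.006,.006,.1]);print(x,v)
Rm,t=onpose(x);print("mid",t+Rm@[0,0,.019])
for c in("side","top"):
    for n in("caliper","caliper_mid","tile","cup","extension_bar"):print(c,n,[(np.round(d["position"],3).tolist(),round(d["score"],2)) for d in arm.pinpoint(c,n)[:1]])
f=arm.grab_frame("side");g=arm.grab_frame("top")
cv2.imwrite("pics/s6.png",np.hstack([cv2.resize(f[150:250,240:360],(480,400),interpolation=cv2.INTER_CUBIC),cv2.resize(g[130:220,225:300],(320,400),interpolation=cv2.INTER_CUBIC)]))
E
python3 cal.py
```

```text
18.7 [0.47118578 0.14966316 0.42281458] [3.13872001e+00 1.44976286e-03 3.03658341e+00] [ 7.05329824e-01 -6.94877073e-03 -1.47517226e-01 -9.39273169e-04
 -1.42714739e+00 -2.38100028e+00]
side caliper 0.71 512
top caliper 0.78 635
side (array([-0.02943415, -0.00484637,  0.05907596]), np.float64(0.9124544626593807))
top (array([-0.02587001,  0.00198503,  0.01483049]), np.float64(0.9208515283842795))
[-0.02526069  0.00107402  0.02307364] 0.8952659476057088
mid [0.61163393 0.13614207 0.06454422]
side caliper [([0.603, 0.14, 0.049], 0.8)]
side caliper_mid [([0.604, 0.134, 0.061], 0.98)]
side tile [([0.581, 0.137, 0.056], 0.67)]
side cup [([0.469, 0.364, 0.001], 0.75)]
side extension_bar [([0.423, -0.044, 0.0], 0.64)]
top caliper [([0.601, 0.137, 0.048], 0.6)]
top caliper_mid [([0.611, 0.135, 0.065], 0.89)]
top tile [([0.579, 0.147, 0.055], 0.64)]
top cup [([0.578, 0.144, 0.059], 0.66)]
top extension_bar [([0.423, -0.043, 0.001], 0.71)]
```

View pics/s6.png

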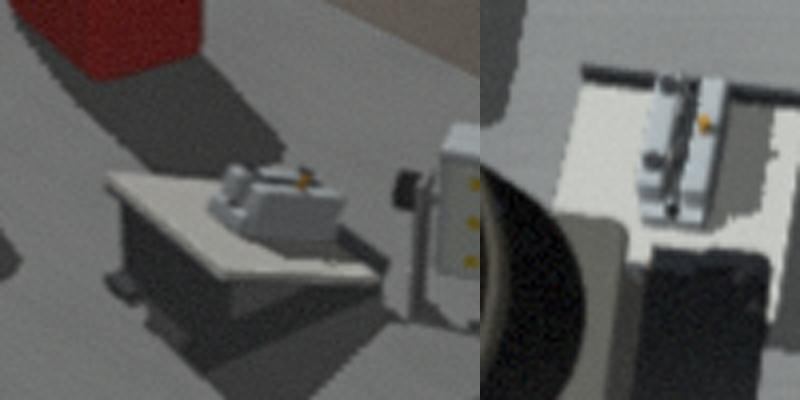

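Picture: the caliper lies flat, slot up, lengthwise, its lower end at the lip (side 275,205; top 680,145). Next the lamp: turn the tool to the head's yaw and go above the tab.

>>> {"fn": "move_arm", "kwargs": {
  "increments": [
    {"jaw": 1, "dx": 0, "dy": 0, "dz": 0, "twist": -0.12},
    {"jaw": 1, "dx": 0, "dy": 0, "dz": 0, "twist": -0.12},
    {"jaw": 1, "dx": 0, "dy": 0, "dz": 0, "twist": -0.12},
    {"jaw": 1, "dx": 0, "dy": 0, "dz": 0, "twist": -0.12},
    {"jaw": 1, "dx": 0, "dy": 0, "dz": 0, "twist": -0.12},
    {"jaw": 1, "dx": 0, "dy": 0, "dz": 0, "twist": -0.12},
    {"jaw": 1, "dx": 0, "dy": 0, "dz": 0, "twist": -0.12},
    {"jaw": 1, "dx": 0, "dy": 0, "dz": 0, "twist": -0.12},
    {"jaw": 1, "dx": 0, "dy": 0, "dz": 0, "twist": -0.12},
    {"jaw": 1, "dx": 0, "dy": 0, "dz": 0, "twist": -0.12},
    {"jaw": 1, "dx": 0, "dy": 0, "dz": 0, "twist": -0.12},
    {"jaw": 1, "dx": 0, "dy": 0, "dz": 0, "twist": -0.12}
  ]
}}

```text
t: 20.5
eef_pos: [0.4757, 0.1505, 0.4209]
ee_rot: [-3.142, 0.0, -1.802]
force: [0.5, -1.0, 0.7]
width: 0.0872
gripper_force: 0.0
```

>>> {"fn": "move_arm", "kwargs": {
  "increments": [
    {"jaw": 1, "dx": 0, "dy": 0, "dz": 0, "twist": -0.12},
    {"jaw": 1, "dx": 0, "dy": 0, "dz": 0, "twist": -0.12},
    {"jaw": 1, "dx": 0, "dy": 0, "dz": 0, "twist": -0.12},
    {"jaw": 1, "dx": 0, "dy": 0, "dz": 0, "twist": -0.12},
    {"jaw": 1, "dx": 0, "dy": 0, "dz": 0, "twist": -0.12},
    {"jaw": 1, "dx": 0, "dy": 0, "dz": 0, "twist": -0.12},
    {"jaw": 1, "dx": 0, "dy": 0, "dz": 0, "twist": -0.12},
    {"jaw": 1, "dx": 0, "dy": 0, "dz": 0, "twist": -0.12},
    {"jaw": 1, "dx": 0, "dy": 0, "dz": 0, "twist": -0.12},
    {"jaw": 1, "dx": 0, "dy": 0, "dz": 0, "twist": -0.12},
    {"jaw": 1, "dx": 0, "dy": 0, "dz": 0, "twist": -0.12},
    {"jaw": 1, "dx": 0, "dy": 0, "dz": 0, "twist": -0.12}
  ]
}}

```text
t: 21.5
eef_pos: [0.4757, 0.1504, 0.4209]
ee_rot: [-3.142, -0.0, -0.362]
force: [0.1, -0.2, -0.3]
width: 0.0877
gripper_force: 0.0
```

>>> {"fn": "move_arm", "kwargs": {
  "increments": [
    {"jaw": 1, "dx": 0, "dy": 0, "dz": 0, "twist": -0.12},
    {"jaw": 1, "dx": 0, "dy": 0, "dz": 0, "twist": -0.12},
    {"jaw": 1, "dx": 0, "dy": 0, "dz": 0, "twist": -0.12},
    {"jaw": 1, "dx": 0, "dy": 0, "dz": 0, "twist": -0.12},
    {"jaw": 1, "dx": 0, "dy": 0, "dz": 0, "twist": -0.12},
    {"jaw": 1, "dx": 0, "dy": 0, "dz": 0, "twist": -0.12},
    {"jaw": 1, "dx": 0, "dy": 0, "dz": 0, "twist": -0.12},
    {"jaw": 1, "dx": 0, "dy": 0, "dz": 0, "twist": 0}
  ]
}}

```text
t: 22.17
eef_pos: [0.4757, 0.1505, 0.4209]
ee_rot: [-3.142, -0.0, 0.478]
force: [-0.6, -0.3, 0.5]
width: 0.0878
gripper_force: 0.0
```

>>> {"fn": "move_arm", "kwargs": {
  "increments": [
    {"jaw": 1, "dx": -0.003, "dy": 0.0296, "dz": 0, "twist": 0},
    {"jaw": 1, "dx": -0.003, "dy": 0.0296, "dz": 0, "twist": 0},
    {"jaw": 1, "dx": -0.003, "dy": 0.0296, "dz": 0, "twist": 0},
    {"jaw": 1, "dx": -0.003, "dy": 0.0296, "dz": 0, "twist": 0},
    {"jaw": 1, "dx": -0.003, "dy": 0.0296, "dz": 0, "twist": 0},
    {"jaw": 1, "dx": -0.003, "dy": 0.0296, "dz": 0, "twist": 0},
    {"jaw": 1, "dx": -0.003, "dy": 0.0296, "dz": 0, "twist": 0},
    {"jaw": 1, "dx": -0.003, "dy": 0.0296, "dz": 0, "twist": 0},
    {"jaw": 1, "dx": -0.003, "dy": 0.0296, "dz": 0, "twist": 0},
    {"jaw": 1, "dx": -0.003, "dy": 0.0296, "dz": 0, "twist": 0},
    {"jaw": 1, "dx": 0, "dy": 0, "dz": 0, "twist": 0},
    {"jaw": 1, "dx": 0, "dy": 0, "dz": 0, "twist": 0}
  ]
}}

```text
t: 23.17
eef_pos: [0.5839, -0.1282, 0.42]
ee_rot: [-3.141, 0.001, 0.466]
force: [-1.1, -0.1, -0.0]
width: 0.0879
gripper_force: 0.0
```

Run:
```python
from h import *
s=arm.get_state();print(s["t"],s["eef_pos"],s["ee_rot"],s["q"])
for k in range(2):
    arm.grab_frame("side")
    for n in("lamp_pivot","lamp_tab"):print(n,[(np.round(d["position"],3).tolist(),round(d["score"],2)) for d in arm.pinpoint("side",n)[:1]])
m=masks(("side",),"lamp_head");print(fit(m,HEAD,headpose,[.58,-.127,.47,0.],[.008,.008,.15,.1]))
```

```text
23.1667 [ 0.58393064 -0.12820894  0.4199846 ] [-3.14104333e+00  1.33268974e-03  4.65801243e-01] [ 1.10436173e-01  1.78454075e-01  5.21238366e-02 -5.17217377e-05
 -1.44590664e+00  1.92616751e+00]
lamp_pivot [([0.58, -0.126, 0.2], 0.8)]
lamp_tab [([0.578, -0.13, 0.285], 0.81)]
lamp_pivot [([0.584, -0.129, 0.201], 0.91)]
lamp_tab [([0.574, -0.127, 0.283], 0.57)]
side lamp_head 0.29 2633
(array([ 0.58401061, -0.12476964,  0.47465113,  0.08529182]), np.float64(0.958842848158759))
```

>>> {"fn": "move_arm", "kwargs": {
  "increments": [
    {"jaw": 1, "dx": -0.006, "dy": -0.003, "dz": 0.01, "twist": 0},
    {"jaw": 1, "dx": 0, "dy": 0, "dz": 0.02, "twist": 0},
    {"jaw": 1, "dx": 0, "dy": 0, "dz": 0.02, "twist": 0},
    {"jaw": 1, "dx": 0, "dy": 0, "dz": 0.02, "twist": 0},
    {"jaw": 1, "dx": 0, "dy": 0, "dz": 0.012, "twist": 0},
    {"jaw": 1, "dx": 0, "dy": 0, "dz": 0.006, "twist": 0},
    {"jaw": 0, "dx": 0, "dy": 0, "dz": 0, "twist": 0},
    {"jaw": -1, "dx": 0, "dy": 0, "dz": 0, "twist": 0},
    {"jaw": -1, "dx": 0, "dy": 0, "dz": 0, "twist": 0},
    {"jaw": -1, "dx": 0, "dy": 0, "dz": 0, "twist": 0},
    {"jaw": -1, "dx": 0, "dy": 0, "dz": 0, "twist": 0},
    {"jaw": -1, "dx": 0, "dy": 0, "dz": 0, "twist": 0}
  ],
  "force": 20
}}

```text
t: 24.57
eef_pos: [0.5771, -0.1269, 0.3335]
ee_rot: [3.141, -0.001, 0.472]
force: [-0.5, -0.1, -0.1]
width: 0.0531
gripper_force: 0.0
```

>>> {"fn": "move_arm", "kwargs": {
  "increments": [
    {"jaw": -1, "dx": 0, "dy": 0, "dz": 0, "twist": 0},
    {"jaw": -1, "dx": 0, "dy": 0, "dz": 0, "twist": 0},
    {"jaw": -1, "dx": 0, "dy": 0, "dz": 0, "twist": 0},
    {"jaw": -1, "dx": 0, "dy": 0, "dz": 0, "twist": 0}
  ]
}}

```text
t: 24.9
eef_pos: [0.5777, -0.1282, 0.3333]
ee_rot: [3.139, -0.001, 0.472]
force: [3.9, -9.0, -1.8]
width: 0.0446
gripper_force: 20.0
```

>>> {"fn": "move_arm", "kwargs": {
  "increments": [
    {"jaw": -1, "dx": 0.001, "dy": 0.002, "dz": 0, "twist": 0},
    {"jaw": -1, "dx": 0.002, "dy": 0, "dz": 0, "twist": 0},
    {"jaw": -1, "dx": 0, "dy": 0, "dz": 0, "twist": 0.06},
    {"jaw": -1, "dx": 0, "dy": 0, "dz": 0, "twist": 0.1},
    {"jaw": -1, "dx": 0, "dy": 0, "dz": 0, "twist": 0.1},
    {"jaw": -1, "dx": 0, "dy": 0, "dz": 0, "twist": 0.1},
    {"jaw": -1, "dx": 0, "dy": 0, "dz": 0, "twist": 0.1},
    {"jaw": -1, "dx": 0, "dy": 0, "dz": 0, "twist": 0.1}
  ]
}}

```text
t: 25.57
eef_pos: [0.5794, -0.1277, 0.3333]
ee_rot: [3.141, 0.002, -0.092]
force: [-6.6, -1.4, 5.1]
width: 0.0449
gripper_force: 20.0
```

>>> {"fn": "move_arm", "kwargs": {
  "increments": [
    {"jaw": -1, "dx": 0, "dy": 0, "dz": 0, "twist": 0.1},
    {"jaw": -1, "dx": 0, "dy": 0, "dz": 0, "twist": 0.1},
    {"jaw": -1, "dx": 0, "dy": 0, "dz": 0, "twist": 0.1},
    {"jaw": -1, "dx": 0, "dy": 0, "dz": 0, "twist": 0.1},
    {"jaw": -1, "dx": 0, "dy": 0, "dz": 0, "twist": 0}
  ]
}}

```text
t: 25.98
eef_pos: [0.5793, -0.1277, 0.3333]
ee_rot: [3.14, 0.002, -0.494]
force: [-5.5, -1.3, 4.7]
width: 0.0448
gripper_force: 20.0
```

Run:
```python
from h import *
s=arm.get_state();print(s["t"],s["eef_pos"],s["ee_rot"],s["force"],s["moment"],s["width"])
f=arm.grab_frame("side");cv2.imwrite("pics/s7.png",cv2.resize(f[80:300,220:500],None,fx=2.5,fy=2.5))
```

```text
25.9833 [ 0.57933328 -0.12769675  0.33329045] [ 3.14021543e+00  1.67525092e-03 -4.94332725e-01] [-5.47991521 -1.28395151  4.74198465] [-0.04428654  1.99903688 -0.3074447 ] 0.044838286048610114
```

View pics/s7.png

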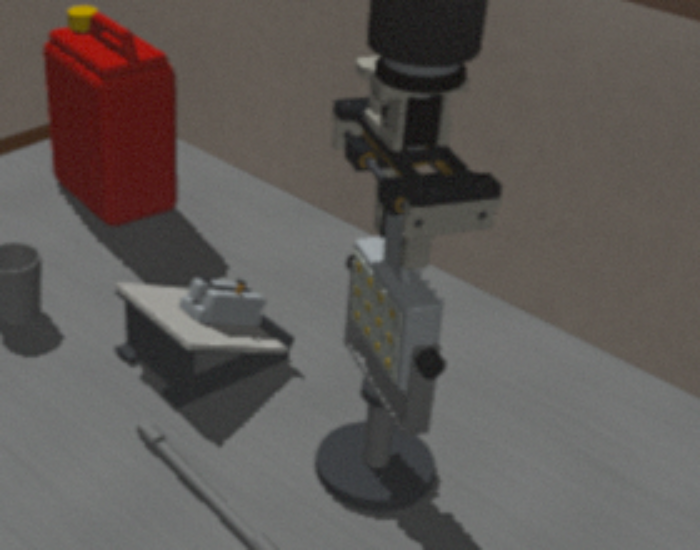

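Crop: the lamp head (395,310) follows the gripper and now faces left toward the tile side. Continue the swivel.

>>> {"fn": "move_arm", "kwargs": {
  "increments": [
    {"jaw": -1, "dx": 0, "dy": 0, "dz": 0, "twist": 0.1},
    {"jaw": -1, "dx": 0, "dy": 0, "dz": 0, "twist": 0.1},
    {"jaw": -1, "dx": 0, "dy": 0, "dz": 0, "twist": 0.1},
    {"jaw": -1, "dx": 0, "dy": 0, "dz": 0, "twist": 0.1},
    {"jaw": -1, "dx": 0, "dy": 0, "dz": 0, "twist": 0.1},
    {"jaw": -1, "dx": 0, "dy": 0, "dz": 0, "twist": 0.1},
    {"jaw": -1, "dx": 0, "dy": 0, "dz": 0, "twist": 0.1},
    {"jaw": -1, "dx": 0, "dy": 0, "dz": 0, "twist": 0.1},
    {"jaw": -1, "dx": 0, "dy": 0, "dz": 0, "twist": 0.1},
    {"jaw": -1, "dx": 0, "dy": 0, "dz": 0, "twist": 0.1},
    {"jaw": -1, "dx": 0, "dy": 0, "dz": 0, "twist": 0.1},
    {"jaw": -1, "dx": 0, "dy": 0, "dz": 0, "twist": 0.09}
  ]
}}

```text
t: 27.03
eef_pos: [0.5794, -0.1275, 0.3333]
ee_rot: [3.14, -0.0, -1.683]
force: [-6.2, -0.8, 4.2]
width: 0.0448
gripper_force: 20.0
```

>>> {"fn": "move_arm", "kwargs": {
  "increments": [
    {"jaw": -1, "dx": 0, "dy": 0, "dz": 0, "twist": 0},
    {"jaw": -1, "dx": -0.004, "dy": 0, "dz": 0.0002, "twist": 0},
    {"jaw": -1, "dx": -0.004, "dy": 0, "dz": 0.0003, "twist": 0},
    {"jaw": -1, "dx": -0.004, "dy": 0, "dz": 0.0005, "twist": 0},
    {"jaw": -1, "dx": -0.004, "dy": 0, "dz": 0.0007, "twist": 0},
    {"jaw": -1, "dx": 0, "dy": 0, "dz": 0, "twist": 0}
  ]
}}

```text
t: 27.53
eef_pos: [0.5809, -0.1122, 0.3316]
ee_rot: [3.139, -0.002, -1.678]
force: [-6.1, -2.5, 4.1]
width: 0.0448
gripper_force: 20.0
```

```bash
cat > lamp.py <<'E'
from h import *
import sys
s=arm.get_state();print(s["t"],s["eef_pos"],s["ee_rot"],s["force"],s["moment"],s["width"])
for c in("side","top"):
    for k in range(2):
        arm.grab_frame(c)
        for n in("lamp_pivot","lamp_tab"):print(c,n,[(np.round(d["position"],3).tolist(),round(d["score"],2)) for d in arm.pinpoint(c,n)[:1]])
m=masks(("side","top"),"lamp_head")
x0=[.581,-.127,-1.688,float(sys.argv[1])]
for k in m: print(k,fit({k:m[k]},HEAD,headpose,x0,[.005,.005,.1,.1]))
if len(m)>1: print(fit(m,HEAD,headpose,x0,[.005,.005,.1,.1]))
E
python3 lamp.py .2
```

```text
27.5333 [ 0.58094915 -0.11224475  0.33155308] [ 3.13920381e+00 -2.21448419e-03 -1.67798386e+00] [-6.11937466 -2.46868376  4.08540155] [-1.38178316  1.77170539 -0.03542877] 0.044794055295073625
side lamp_pivot [([0.583, -0.128, 0.2], 0.77)]
side lamp_tab [([0.579, -0.113, 0.281], 0.89)]
side lamp_pivot [([0.581, -0.125, 0.198], 0.62)]
side lamp_tab [([0.579, -0.111, 0.282], 0.8)]
top lamp_pivot [([0.467, 0.364, 0.001], 0.28)]
top lamp_tab []
top lamp_pivot []
top lamp_tab [([0.42, -0.044, -0.001], 0.28)]
side lamp_head 0.62 2208
top lamp_head 0.55 349
side (array([ 0.58253034, -0.12633523, -1.60556117,  0.15147959]), np.float64(0.9092283234734565))
top (array([ 0.581, -0.127, -1.688,  0.2  ]), np.float64(-0.0))
(array([ 0.58253034, -0.12633523, -1.60556117,  0.15147959]), np.float64(0.45461416173672825))
```

>>> {"fn": "move_arm", "kwargs": {
  "increments": [
    {"jaw": -1, "dx": -0.004, "dy": 0, "dz": 0.0009, "twist": 0},
    {"jaw": -1, "dx": -0.004, "dy": 0, "dz": 0.0011, "twist": 0},
    {"jaw": -1, "dx": -0.004, "dy": 0, "dz": 0.0013, "twist": 0},
    {"jaw": -1, "dx": -0.004, "dy": 0, "dz": 0.0014, "twist": 0},
    {"jaw": -1, "dx": -0.004, "dy": 0, "dz": 0.0016, "twist": 0},
    {"jaw": -1, "dx": -0.004, "dy": 0, "dz": 0.0018, "twist": 0},
    {"jaw": -1, "dx": 0, "dy": 0, "dz": 0, "twist": 0}
  ]
}}

```text
t: 28.92
eef_pos: [0.5834, -0.0881, 0.3233]
ee_rot: [3.139, -0.002, -1.678]
force: [-7.8, -2.2, 3.7]
width: 0.0449
gripper_force: 20.0
```

```bash
python3 lamp.py .45
```

```text
28.9167 [ 0.58335641 -0.0881429   0.32331602] [ 3.13887392e+00 -1.86406969e-03 -1.67791083e+00] [-7.81542446 -2.24596667  3.69907843] [-0.97926755  1.88666121 -0.0084801 ] 0.04487646941098031
side lamp_pivot []
side lamp_tab [([0.58, -0.089, 0.275], 0.8)]
side lamp_pivot [([0.578, -0.126, 0.2], 0.68)]
side lamp_tab [([0.578, -0.092, 0.276], 0.65)]
top lamp_pivot [([0.58, -0.13, 0.2], 0.48)]
top lamp_tab []
top lamp_pivot [([0.578, -0.133, 0.2], 0.53)]
top lamp_tab []
side lamp_head 0.88 2305
top lamp_head 0.57 60
side (array([ 0.582118  , -0.12490394, -1.59492158,  0.40521881]), np.float64(0.9126012713448834))
top (array([ 0.58193947, -0.13897923, -1.21987655,  0.19762431]), np.float64(0.0648692479221569))
(array([ 0.58100573, -0.12666027, -1.57419885,  0.42831788]), np.float64(0.46950037381810883))
```

Release, retreat and measure with a clear view.

>>> {"fn": "move_arm", "kwargs": {
  "increments": [
    {"jaw": 0.3, "dx": 0, "dy": 0, "dz": 0, "twist": 0},
    {"jaw": 1, "dx": 0, "dy": 0, "dz": 0, "twist": 0},
    {"jaw": 1, "dx": 0, "dy": 0, "dz": 0, "twist": 0},
    {"jaw": 1, "dx": 0, "dy": 0, "dz": 0, "twist": 0},
    {"jaw": 1, "dx": 0, "dy": 0, "dz": 0, "twist": 0},
    {"jaw": 1, "dx": 0, "dy": 0, "dz": -0.015, "twist": 0},
    {"jaw": 1, "dx": 0, "dy": 0, "dz": -0.025, "twist": 0},
    {"jaw": 1, "dx": 0, "dy": 0, "dz": -0.03, "twist": 0},
    {"jaw": 1, "dx": 0, "dy": 0, "dz": -0.03, "twist": 0},
    {"jaw": 1, "dx": 0, "dy": 0, "dz": 0, "twist": 0}
  ]
}}

```text
t: 30.55
eef_pos: [0.5864, -0.088, 0.4298]
ee_rot: [-3.132, 0.0, -1.677]
force: [1.3, -0.2, 1.5]
width: 0.0873
gripper_force: 0.0
```

>>> {"fn": "move_arm", "kwargs": {
  "increments": [
    {"jaw": 1, "dx": 0, "dy": 0.035, "dz": 0, "twist": 0},
    {"jaw": 1, "dx": 0, "dy": 0.035, "dz": 0, "twist": 0},
    {"jaw": 1, "dx": 0, "dy": 0.035, "dz": 0, "twist": 0},
    {"jaw": 1, "dx": 0, "dy": 0.035, "dz": 0, "twist": 0},
    {"jaw": 1, "dx": 0, "dy": 0, "dz": 0, "twist": 0}
  ]
}}

```text
t: 30.97
eef_pos: [0.4409, -0.0728, 0.4244]
ee_rot: [-3.139, 0.002, -1.678]
force: [0.3, -0.7, -0.2]
width: 0.0874
gripper_force: 0.0
```

```bash
python3 lamp.py .45; python3 cal.py
```

```text
30.9667 [ 0.44088626 -0.0727805   0.42436486] [-3.13900291e+00  1.83303850e-03 -1.67759898e+00] [ 0.34023258 -0.72283039 -0.17888821] [ 0.07445816 -0.00562282 -0.03642463] 0.08737541118276895
side lamp_pivot [([0.579, -0.125, 0.197], 0.79)]
side lamp_tab [([0.582, -0.086, 0.274], 0.86)]
side lamp_pivot [([0.582, -0.124, 0.2], 0.76)]
side lamp_tab [([0.58, -0.088, 0.277], 0.98)]
top lamp_pivot [([0.581, -0.133, 0.199], 0.96)]
top lamp_tab [([0.588, -0.092, 0.276], 0.61)]
top lamp_pivot []
top lamp_tab [([0.584, -0.09, 0.277], 0.69)]
side lamp_head 0.59 2440
top lamp_head 0.65 742
side (array([ 0.58305742, -0.1240066 , -1.63942898,  0.44580357]), np.float64(0.9455651069649311))
top (array([ 0.5828555 , -0.12670669, -1.69143195,  0.43183128]), np.float64(0.4481696755071404))
(array([ 0.58125541, -0.12605876, -1.64735297,  0.43119855]), np.float64(0.6876250120134801))
31.7667 [ 0.44566918 -0.07258996  0.422991  ] [ 3.14141968e+00 -9.30612464e-05 -1.67785273e+00] [ 2.77259650e-01 -8.40086332e-02 -2.19997879e-01  2.16211773e-05
 -1.43500232e+00 -3.84318993e-01]
side caliper 0.65 475
top caliper 0.59 618
side (array([-0.03147848, -0.00683612,  0.13013764]), np.float64(0.8946119154996439))
top (array([-0.02655682,  0.00225196,  0.00327524]), np.float64(0.9000273897562312))
[-0.02540725  0.00190334  0.02679673] 0.8627072595758953
mid [0.61167778 0.13530333 0.06448228]
side caliper [([0.604, 0.14, 0.052], 0.97)]
side caliper_mid []
side tile [([0.607, 0.137, 0.063], 0.68)]
side cup [([0.466, 0.366, -0.001], 0.85)]
side extension_bar [([0.423, -0.043, 0.0], 0.58)]
top caliper [([0.604, 0.136, 0.05], 0.81)]
top caliper_mid [([0.612, 0.139, 0.068], 0.74)]
top tile [([0.581, 0.143, 0.059], 0.89)]
top cup [([0.469, 0.364, -0.002], 0.7)]
top extension_bar [([0.584, -0.092, 0.275], 0.4)]
```

>>> {"fn": "move_arm", "kwargs": {
  "increments": [
    {"jaw": 1, "dx": 0.035, "dy": 0, "dz": 0, "twist": 0},
    {"jaw": 1, "dx": 0.035, "dy": 0, "dz": 0, "twist": 0},
    {"jaw": 1, "dx": 0.035, "dy": 0, "dz": 0, "twist": 0},
    {"jaw": 1, "dx": 0.035, "dy": 0, "dz": 0, "twist": 0},
    {"jaw": 1, "dx": 0.035, "dy": 0, "dz": 0, "twist": 0},
    {"jaw": 1, "dx": 0.035, "dy": 0, "dz": 0, "twist": 0},
    {"jaw": 1, "dx": 0.035, "dy": 0, "dz": 0, "twist": 0},
    {"jaw": 1, "dx": 0, "dy": 0, "dz": 0, "twist": 0}
  ]
}}

```text
t: 33.23
eef_pos: [0.4186, -0.3205, 0.4222]
ee_rot: [3.14, -0.001, -1.682]
force: [0.3, -0.0, -0.4]
width: 0.0874
gripper_force: 0.0
```

```bash
python3 lamp.py .45
python3 - <<'E'
from h import *
g=arm.grab_frame("top");f=arm.grab_frame("side")
P=np.array([.5815,-.1265,.2]);M=np.array([.611,.136,.065])
def draw(im,c,S):
    for ps,col in(((P,M),(0,0,255)),):
        a=proj(c,np.array(ps));cv2.line(im,tuple(int(v) for v in a[0]),tuple(int(v) for v in a[1]),col,1)
draw(g,"top",1)
cv2.imwrite("pics/l1.png",np.hstack([cv2.resize(g[120:220,235:415],(720,400),interpolation=cv2.INTER_CUBIC)]))
E
```

```text
33.2333 [ 0.41859349 -0.32054277  0.42216521] [ 3.13952132e+00 -7.17171203e-04 -1.68157145e+00] [ 0.25364298 -0.01071312 -0.37455256] [ 0.20257921 -0.08949499 -0.03324495] 0.08743664895738318
side lamp_pivot [([0.582, -0.126, 0.2], 0.59)]
side lamp_tab [([0.422, -0.044, -0.001], 0.67)]
side lamp_pivot [([0.581, -0.126, 0.2], 0.68)]
side lamp_tab []
top lamp_pivot [([0.578, -0.135, 0.198], 0.91)]
top lamp_tab [([0.585, -0.092, 0.275], 0.71)]
top lamp_pivot [([0.58, -0.133, 0.197], 0.73)]
top lamp_tab [([0.576, 0.146, 0.058], 0.61)]
side lamp_head 0.66 1128
top lamp_head 0.9 1696
side (array([ 0.58365766, -0.12382444, -1.58610166,  0.45520594]), np.float64(0.44989451476793246))
top (array([ 0.58093306, -0.12954594, -1.65778998,  0.47104775]), np.float64(0.9453029540717315))
(array([ 0.5809509 , -0.12855164, -1.6553318 ,  0.46332572]), np.float64(0.6879651401598351))
```

View pics/l1.png

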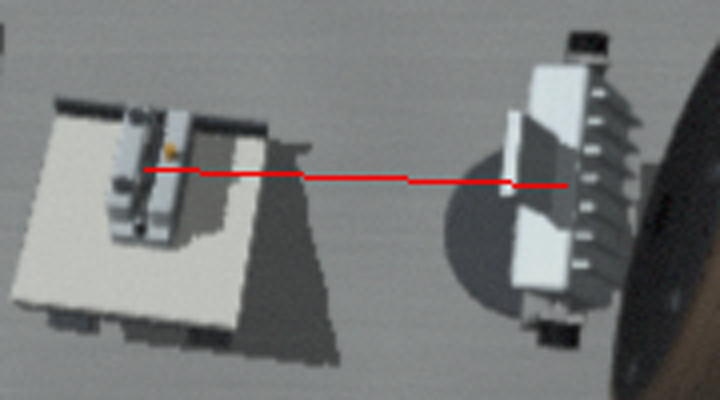

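Top crop: the head faces the tile and the tab leans over it. Its square-on line is about 0.02–0.03 rad anticlockwise of the red line to the caliper's middle (145,170). It's probably inside tolerance at about 7 mm, but I'll regrip and trim it.

>>> {"fn": "move_arm", "kwargs": {
  "increments": [
    {"jaw": 1, "dx": -0.0356, "dy": 0, "dz": 0, "twist": 0},
    {"jaw": 1, "dx": -0.0356, "dy": 0, "dz": 0, "twist": 0},
    {"jaw": 1, "dx": -0.0356, "dy": 0, "dz": 0, "twist": 0},
    {"jaw": 1, "dx": -0.0356, "dy": 0, "dz": 0, "twist": 0},
    {"jaw": 1, "dx": -0.0356, "dy": 0, "dz": 0, "twist": 0},
    {"jaw": 1, "dx": -0.0356, "dy": 0, "dz": 0, "twist": 0},
    {"jaw": 1, "dx": -0.0356, "dy": 0, "dz": 0, "twist": 0},
    {"jaw": 1, "dx": 0, "dy": -0.0347, "dz": 0, "twist": 0},
    {"jaw": 1, "dx": 0, "dy": -0.0347, "dz": 0, "twist": 0},
    {"jaw": 1, "dx": 0, "dy": -0.0347, "dz": 0, "twist": 0},
    {"jaw": 1, "dx": 0, "dy": -0.0347, "dz": 0, "twist": 0},
    {"jaw": 1, "dx": 0, "dy": 0, "dz": 0, "twist": -0.02}
  ]
}}

```text
t: 35.13
eef_pos: [0.5887, -0.0831, 0.4196]
ee_rot: [3.138, -0.001, -1.658]
force: [-0.7, 0.6, -1.1]
width: 0.0876
gripper_force: 0.0
```

>>> {"fn": "move_arm", "kwargs": {
  "increments": [
    {"jaw": 1, "dx": 0, "dy": 0, "dz": 0, "twist": 0},
    {"jaw": 1, "dx": 0, "dy": 0, "dz": 0, "twist": 0}
  ]
}}

```text
t: 35.3
eef_pos: [0.584, -0.0833, 0.4224]
ee_rot: [3.14, -0.0, -1.659]
force: [-1.0, 0.3, 0.3]
width: 0.0877
gripper_force: 0.0
```

>>> {"fn": "move_arm", "kwargs": {
  "increments": [
    {"jaw": 1, "dx": 0.005, "dy": 0, "dz": 0.01, "twist": 0},
    {"jaw": 1, "dx": 0, "dy": 0, "dz": 0.025, "twist": 0},
    {"jaw": 1, "dx": 0, "dy": 0, "dz": 0.025, "twist": 0},
    {"jaw": 1, "dx": 0, "dy": 0, "dz": 0.02, "twist": 0},
    {"jaw": 1, "dx": 0, "dy": 0, "dz": 0.012, "twist": 0},
    {"jaw": 1, "dx": 0, "dy": 0, "dz": 0.007, "twist": 0},
    {"jaw": 0, "dx": 0, "dy": 0, "dz": 0, "twist": 0},
    {"jaw": -1, "dx": 0, "dy": 0, "dz": 0, "twist": 0},
    {"jaw": -1, "dx": 0, "dy": 0, "dz": 0, "twist": 0},
    {"jaw": -1, "dx": 0, "dy": 0, "dz": 0, "twist": 0},
    {"jaw": -1, "dx": 0, "dy": 0, "dz": 0, "twist": 0},
    {"jaw": -1, "dx": 0, "dy": 0, "dz": 0, "twist": 0}
  ]
}}

```text
t: 36.3
eef_pos: [0.5838, -0.0882, 0.3246]
ee_rot: [-3.141, 0.0, -1.658]
force: [-0.1, 0.3, -0.6]
width: 0.0529
gripper_force: 0.0
```

>>> {"fn": "move_arm", "kwargs": {
  "increments": [
    {"jaw": -1, "dx": 0, "dy": 0, "dz": 0, "twist": 0},
    {"jaw": -1, "dx": 0, "dy": 0, "dz": 0, "twist": 0},
    {"jaw": -1, "dx": 0, "dy": 0, "dz": 0, "twist": 0},
    {"jaw": -1, "dx": 0, "dy": 0, "dz": 0, "twist": 0}
  ]
}}

```text
t: 36.63
eef_pos: [0.5832, -0.0881, 0.3243]
ee_rot: [3.141, 0.0, -1.658]
force: [-5.3, 1.1, 4.8]
width: 0.0447
gripper_force: 20.0
```

Run:
```python
from h import *
s=arm.get_state();print(s["t"],s["eef_pos"],s["ee_rot"],s["force"],s["moment"],s["width"])
```

```text
36.6333 [ 0.5832268  -0.08812594  0.32431948] [ 3.14097576e+00  5.03694405e-05 -1.65794515e+00] [-5.31776149  1.10943123  4.80871898] [ 0.81095545  1.82722564 -0.26266885] 0.044716525812888215
```

>>> {"fn": "move_arm", "kwargs": {
  "increments": [
    {"jaw": -1, "dx": -0.001, "dy": -0.0005, "dz": 0.0004, "twist": 0.02},
    {"jaw": -1, "dx": -0.0005, "dy": -0.0005, "dz": 0.0003, "twist": 0.025},
    {"jaw": -1, "dx": 0, "dy": 0, "dz": 0, "twist": 0},
    {"jaw": -1, "dx": 0, "dy": 0, "dz": 0, "twist": 0}
  ]
}}

```text
t: 36.97
eef_pos: [0.585, -0.0877, 0.324]
ee_rot: [-3.141, -0.002, -1.703]
force: [-0.7, -2.7, 5.3]
width: 0.0449
gripper_force: 20.0
```

>>> {"fn": "move_arm", "kwargs": {
  "increments": [
    {"jaw": 0.3, "dx": 0, "dy": 0, "dz": 0, "twist": 0},
    {"jaw": 1, "dx": 0, "dy": 0, "dz": 0, "twist": 0},
    {"jaw": 1, "dx": 0, "dy": 0, "dz": 0, "twist": 0},
    {"jaw": 1, "dx": 0, "dy": 0, "dz": 0, "twist": 0},
    {"jaw": 1, "dx": 0, "dy": 0, "dz": 0, "twist": 0},
    {"jaw": 1, "dx": 0, "dy": 0, "dz": -0.015, "twist": 0},
    {"jaw": 1, "dx": 0, "dy": 0, "dz": -0.025, "twist": 0},
    {"jaw": 1, "dx": 0, "dy": 0, "dz": -0.03, "twist": 0},
    {"jaw": 1, "dx": 0, "dy": 0, "dz": -0.03, "twist": 0},
    {"jaw": 1, "dx": 0, "dy": 0, "dz": 0, "twist": 0}
  ]
}}

```text
t: 37.8
eef_pos: [0.5863, -0.0873, 0.4301]
ee_rot: [-3.132, 0.0, -1.702]
force: [0.2, -0.2, 0.9]
width: 0.0873
gripper_force: 0.0
```

>>> {"fn": "move_arm", "kwargs": {
  "increments": [
    {"jaw": 1, "dx": 0, "dy": 0.035, "dz": 0, "twist": 0},
    {"jaw": 1, "dx": 0, "dy": 0.035, "dz": 0, "twist": 0},
    {"jaw": 1, "dx": 0, "dy": 0.035, "dz": 0, "twist": 0},
    {"jaw": 1, "dx": 0, "dy": 0.035, "dz": 0, "twist": 0},
    {"jaw": 1, "dx": 0.035, "dy": 0, "dz": 0, "twist": 0},
    {"jaw": 1, "dx": 0.035, "dy": 0, "dz": 0, "twist": 0},
    {"jaw": 1, "dx": 0.035, "dy": 0, "dz": 0, "twist": 0},
    {"jaw": 1, "dx": 0.035, "dy": 0, "dz": 0, "twist": 0},
    {"jaw": 1, "dx": 0.035, "dy": 0, "dz": 0, "twist": 0},
    {"jaw": 1, "dx": 0.035, "dy": 0, "dz": 0, "twist": 0},
    {"jaw": 1, "dx": 0.035, "dy": 0, "dz": 0, "twist": 0},
    {"jaw": 1, "dx": 0, "dy": 0, "dz": 0, "twist": 0}
  ]
}}

```text
t: 38.8
eef_pos: [0.4128, -0.3155, 0.4225]
ee_rot: [3.14, -0.001, -1.707]
force: [0.3, 0.9, -0.9]
width: 0.0874
gripper_force: 0.0
```

Run:
```python
from h import *
TP=np.array([.581,.1405,3.035])
def onpose(x):
    Rm,t=tilepose(TP); return Rm@R.from_euler("z",x[2]).as_matrix(),t+Rm@np.array([x[0],x[1],0])
s=arm.get_state();print(s["t"],s["eef_pos"])
for k in range(3):
    x,v=fit(masks(("top",),"lamp_head"),HEAD,headpose,[.581,-.128,-1.68,.46],[.005,.005,.06,.06])
    y,w=fit(masks(("top",),"caliper"),CAL,onpose,[-.026,.002,0.02],[.004,.004,.06])
    Rc,t=onpose(y);M=t+Rc@[0,0,.019];Rh,P=headpose(x)
    print(np.round(x,4),round(v,3),np.round(y,4),round(w,3),"M",np.round(M,4),"M in lamp",np.round(Rh.T@(M-P),4))
for c in("side","top"):
    arm.grab_frame(c)
    for n in("lamp_pivot","lamp_tab"):print(c,n,[(np.round(d["position"],3).tolist(),round(d["score"],2)) for d in arm.pinpoint(c,n)[:1]])
```

```text
38.8 [ 0.41279302 -0.31552178  0.42246401]
top lamp_head 0.73 1673Traceback (most recent call last):
  File "<stdin>", line 8, in <module>
  File "h.py", line 32, in fit
    o=minimize(f,x0,method="Nelder-Mead",options=dict(initial_simplex=sim,maxiter=250,xatol=1e-4,fatol=1e-4))
    res = _minimize_neldermead(fun, x0, args, callback, bounds=bounds,
                               **options)
    fsim[k] = func(sim[k])
              ~~~~^^^^^^^^
    fx = function(np.copy(x), *(wrapper_args + args))
  File "h.py", line 30, in f
    return r/len(ms)
           ~^~~~~~~~
ZeroDivisionError: division by zero
```

A detection was missed; I'll repeat with a guard against that.

Run:
```python
from h import *
TP=np.array([.581,.1405,3.035])
def onpose(x):
    Rm,t=tilepose(TP); return Rm@R.from_euler("z",x[2]).as_matrix(),t+Rm@np.array([x[0],x[1],0])
for k in range(3):
    a,b=masks(("top",),"lamp_head"),masks(("top",),"caliper")
    if not a or not b: continue
    x,v=fit(a,HEAD,headpose,[.581,-.128,-1.68,.46],[.005,.005,.06,.06])
    y,w=fit(b,CAL,onpose,[-.026,.002,0.02],[.004,.004,.06])
    Rc,t=onpose(y);M=t+Rc@[0,0,.019];Rh,P=headpose(x)
    print(np.round(x,4),round(v,3),np.round(y,4),round(w,3),"M",np.round(M,4),"M in lamp",np.round(Rh.T@(M-P),4))
for c in("side","top"):
    arm.grab_frame(c)
    for n in("lamp_pivot","lamp_tab"):print(c,n,[(np.round(d["position"],3).tolist(),round(d["score"],2)) for d in arm.pinpoint(c,n)[:1]])
print(arm.get_state()["t"])
```

```text
top lamp_head 0.81 1709
top caliper 0.84 589
[ 0.579  -0.1293 -1.7272  0.4706] 0.948 [-0.0239  0.0018  0.0339] 0.864 M [0.6103 0.1356 0.0651] M in lamp [-0.2987 -0.0103  0.0006]
top lamp_head 0.84 1640
top caliper 0.67 609
[ 0.5802 -0.1275 -1.727   0.4529] 0.928 [-0.0248  0.0023  0.0343] 0.89 M [0.6111 0.135  0.0647] M in lamp [-0.2967 -0.0103 -0.006 ]
top lamp_head 0.79 1617
top caliper 0.77 580
[ 0.5797 -0.1293 -1.7116  0.4605] 0.934 [-0.0266  0.0013  0.0479] 0.849 M [0.6128 0.1358 0.064 ] M in lamp [-0.2997 -0.0044 -0.0032]
side lamp_pivot [([0.584, -0.127, 0.198], 0.61)]
side lamp_tab []
top lamp_pivot [([0.578, -0.133, 0.197], 0.95)]
top lamp_tab [([0.584, -0.092, 0.278], 0.94)]
39.9
```

Run:
```python
from h import *
E=np.array(arm.camera_info("top")["extrinsics"]);K=np.array(arm.camera_info("top")["K"])
def ray(p,z):
    d=E[:3,:3]@np.linalg.inv(K)@[p[0],p[1],1];return E[:3,3]+d*(z-E[2,3])/d[2]
def knobs(crop,tag):
    g=crop.max(axis=2); m=(g<45).astype(np.uint8)
    n,l,st,ce=cv2.connectedComponentsWithStats(m)
    r=[(ce[i]/4+[235-.375,120-.375],st[i]) for i in range(1,n) if 150<st[i][4]<3000 and 500<ce[i][0]<620]
    W=[ray(c,.2) for c,_ in r]
    print(tag,[(np.round(w[:2],4).tolist(),s.tolist()) for w,(c,s) in zip(W,r)])
    if len(W)==2:
        W.sort(key=lambda w:w[0]); d=W[1]-W[0]; print("alpha",np.arctan2(d[1],d[0])-np.pi/2,"mid",(W[0]+W[1])/2)
knobs(cv2.imread("pics/l1.png"),"before")
acc=np.mean([arm.grab_frame("top").astype(float) for _ in range(4)],0).astype(np.uint8)
knobs(cv2.resize(acc[120:220,235:415],(720,400),interpolation=cv2.INTER_CUBIC),"now")
```

```text
before [([0.6684, -0.1377], [570, 34, 37, 18, 570]), ([0.4969, -0.1206], [537, 322, 42, 25, 765])]
alpha -1.670139168074791 mid [ 0.58267807 -0.1291441   0.2       ]
now [([0.6679, -0.1422], [578, 34, 36, 21, 574]), ([0.4973, -0.1166], [530, 321, 42, 26, 767])]
alpha -1.719793849322991 mid [ 0.58261382 -0.12937642  0.2       ]
```

The knobs give yaw −1.720 (before: −1.670), and the target is about −1.685, so I overshot slightly. Trim back by half the change.

>>> {"fn": "move_arm", "kwargs": {
  "increments": [
    {"jaw": 1, "dx": -0.0355, "dy": 0, "dz": 0, "twist": 0},
    {"jaw": 1, "dx": -0.0355, "dy": 0, "dz": 0, "twist": 0},
    {"jaw": 1, "dx": -0.0355, "dy": 0, "dz": 0, "twist": 0},
    {"jaw": 1, "dx": -0.0355, "dy": 0, "dz": 0, "twist": 0},
    {"jaw": 1, "dx": -0.0355, "dy": 0, "dz": 0, "twist": 0},
    {"jaw": 1, "dx": -0.0355, "dy": 0, "dz": 0, "twist": 0},
    {"jaw": 1, "dx": -0.0355, "dy": 0, "dz": 0, "twist": 0},
    {"jaw": 1, "dx": 0, "dy": -0.0353, "dz": 0, "twist": 0},
    {"jaw": 1, "dx": 0, "dy": -0.0353, "dz": 0, "twist": 0},
    {"jaw": 1, "dx": 0, "dy": -0.0353, "dz": 0, "twist": 0},
    {"jaw": 1, "dx": 0, "dy": -0.0353, "dz": 0, "twist": 0},
    {"jaw": 1, "dx": 0, "dy": 0, "dz": 0, "twist": 0.01}
  ]
}}

```text
t: 41.1
eef_pos: [0.5911, -0.0834, 0.4198]
ee_rot: [3.137, -0.002, -1.713]
force: [-1.3, 1.5, -1.7]
width: 0.0876
gripper_force: 0.0
```

>>> {"fn": "move_arm", "kwargs": {
  "increments": [
    {"jaw": 1, "dx": 0, "dy": 0, "dz": 0, "twist": 0},
    {"jaw": 1, "dx": 0, "dy": 0, "dz": 0, "twist": 0}
  ]
}}

```text
t: 41.27
eef_pos: [0.5865, -0.0836, 0.4227]
ee_rot: [3.14, -0.0, -1.713]
force: [-0.5, 0.1, -0.2]
width: 0.0875
gripper_force: 0.0
```

>>> {"fn": "move_arm", "kwargs": {
  "increments": [
    {"jaw": 1, "dx": 0.0045, "dy": 0, "dz": 0.01, "twist": 0},
    {"jaw": 1, "dx": 0, "dy": 0, "dz": 0.025, "twist": 0},
    {"jaw": 1, "dx": 0, "dy": 0, "dz": 0.025, "twist": 0},
    {"jaw": 1, "dx": 0, "dy": 0, "dz": 0.02, "twist": 0},
    {"jaw": 1, "dx": 0, "dy": 0, "dz": 0.012, "twist": 0},
    {"jaw": 1, "dx": 0, "dy": 0, "dz": 0.007, "twist": 0},
    {"jaw": 0, "dx": 0, "dy": 0, "dz": 0, "twist": 0},
    {"jaw": -1, "dx": 0, "dy": 0, "dz": 0, "twist": 0},
    {"jaw": -1, "dx": 0, "dy": 0, "dz": 0, "twist": 0},
    {"jaw": -1, "dx": 0, "dy": 0, "dz": 0, "twist": 0},
    {"jaw": -1, "dx": 0, "dy": 0, "dz": 0, "twist": 0},
    {"jaw": -1, "dx": 0, "dy": 0, "dz": 0, "twist": 0}
  ]
}}

```text
t: 42.27
eef_pos: [0.5859, -0.0879, 0.325]
ee_rot: [-3.141, 0.0, -1.713]
force: [0.2, 0.8, 0.4]
width: 0.053
gripper_force: 0.0
```

>>> {"fn": "move_arm", "kwargs": {
  "increments": [
    {"jaw": -1, "dx": 0, "dy": 0, "dz": 0, "twist": 0},
    {"jaw": -1, "dx": 0, "dy": 0, "dz": 0, "twist": 0},
    {"jaw": -1, "dx": 0, "dy": 0, "dz": 0, "twist": 0},
    {"jaw": -1, "dx": 0, "dy": 0, "dz": 0, "twist": 0},
    {"jaw": -1, "dx": -0.0004, "dy": 0.0006, "dz": 0.0002, "twist": -0.016},
    {"jaw": -1, "dx": -0.0004, "dy": 0.0006, "dz": 0.0002, "twist": -0.017},
    {"jaw": -1, "dx": 0, "dy": 0, "dz": 0, "twist": 0},
    {"jaw": -1, "dx": 0, "dy": 0, "dz": 0, "twist": 0}
  ]
}}

```text
t: 42.93
eef_pos: [0.584, -0.0874, 0.3245]
ee_rot: [3.141, -0.001, -1.68]
force: [-6.5, 1.3, 6.1]
width: 0.0452
gripper_force: 20.0
```

>>> {"fn": "move_arm", "kwargs": {
  "increments": [
    {"jaw": 0.3, "dx": 0, "dy": 0, "dz": 0, "twist": 0},
    {"jaw": 1, "dx": 0, "dy": 0, "dz": 0, "twist": 0},
    {"jaw": 1, "dx": 0, "dy": 0, "dz": 0, "twist": 0},
    {"jaw": 1, "dx": 0, "dy": 0, "dz": 0, "twist": 0},
    {"jaw": 1, "dx": 0, "dy": 0, "dz": 0, "twist": 0},
    {"jaw": 1, "dx": 0, "dy": 0, "dz": -0.015, "twist": 0},
    {"jaw": 1, "dx": 0, "dy": 0, "dz": -0.025, "twist": 0},
    {"jaw": 1, "dx": 0, "dy": 0, "dz": -0.03, "twist": 0},
    {"jaw": 1, "dx": 0, "dy": 0, "dz": -0.03, "twist": 0},
    {"jaw": 1, "dx": 0, "dy": 0, "dz": 0, "twist": 0}
  ]
}}

```text
t: 43.77
eef_pos: [0.5863, -0.0876, 0.4306]
ee_rot: [-3.132, 0.0, -1.679]
force: [1.1, -0.1, 1.7]
width: 0.0877
gripper_force: 0.0
```

>>> {"fn": "move_arm", "kwargs": {
  "increments": [
    {"jaw": 1, "dx": 0, "dy": 0.035, "dz": 0, "twist": 0},
    {"jaw": 1, "dx": 0, "dy": 0.035, "dz": 0, "twist": 0},
    {"jaw": 1, "dx": 0, "dy": 0.035, "dz": 0, "twist": 0},
    {"jaw": 1, "dx": 0, "dy": 0.035, "dz": 0, "twist": 0},
    {"jaw": 1, "dx": 0.035, "dy": 0, "dz": 0, "twist": 0},
    {"jaw": 1, "dx": 0.035, "dy": 0, "dz": 0, "twist": 0},
    {"jaw": 1, "dx": 0.035, "dy": 0, "dz": 0, "twist": 0},
    {"jaw": 1, "dx": 0.035, "dy": 0, "dz": 0, "twist": 0},
    {"jaw": 1, "dx": 0.035, "dy": 0, "dz": 0, "twist": 0},
    {"jaw": 1, "dx": 0.035, "dy": 0, "dz": 0, "twist": 0},
    {"jaw": 1, "dx": 0.035, "dy": 0, "dz": 0, "twist": 0},
    {"jaw": 1, "dx": 0, "dy": 0, "dz": 0, "twist": 0}
  ]
}}

```text
t: 44.77
eef_pos: [0.4181, -0.3197, 0.423]
ee_rot: [3.14, -0.001, -1.683]
force: [0.1, 0.4, -1.5]
width: 0.0875
gripper_force: 0.0
```

Run:
```python
from h import *
E=np.array(arm.camera_info("top")["extrinsics"]);K=np.array(arm.camera_info("top")["K"])
def ray(p,z):
    d=E[:3,:3]@np.linalg.inv(K)@[p[0],p[1],1];return E[:3,3]+d*(z-E[2,3])/d[2]
acc=np.mean([arm.grab_frame("top").astype(float) for _ in range(4)],0).astype(np.uint8)
crop=cv2.resize(acc[120:220,235:415],(720,400),interpolation=cv2.INTER_CUBIC)
n,l,st,ce=cv2.connectedComponentsWithStats((crop.max(axis=2)<45).astype(np.uint8))
W=[ray(ce[i]/4+[235-.375,120-.375],.2) for i in range(1,n) if 150<st[i][4]<3000 and 500<ce[i][0]<620]
W.sort(key=lambda w:w[0]);d=W[-1]-W[0];print(len(W),"alpha",np.arctan2(d[1],d[0])-np.pi/2,"mid",(W[0]+W[-1])/2)
TP=np.array([.581,.1405,3.035])
def onpose(x):
    Rm,t=tilepose(TP); return Rm@R.from_euler("z",x[2]).as_matrix(),t+Rm@np.array([x[0],x[1],0])
for k in range(3):
    a,b=masks(("top",),"lamp_head"),masks(("top",),"caliper")
    if not a or not b: continue
    x,v=fit(a,HEAD,headpose,[.581,-.128,-1.68,.46],[.005,.005,.06,.06])
    y,w=fit(b,CAL,onpose,[-.026,.002,0.02],[.004,.004,.06])
    Rc,t=onpose(y);M=t+Rc@[0,0,.019];Rh,P=headpose(x)
    print(np.round(x,4),round(v,3),np.round(y,4),round(w,3),"M in lamp",np.round(Rh.T@(M-P),4))
for n in("cup","extension_bar","lamp_tab","lamp_pivot"):print(n,[(np.round(d["position"],3).tolist(),round(d["score"],2)) for d in arm.pinpoint("top",n)[:1]])
print(arm.get_state()["t"])
```

```text
2 alpha -1.6944068607118263 mid [ 0.58269171 -0.12918772  0.2       ]
top lamp_head 0.81 1529
top caliper 0.58 647
[ 0.5792 -0.1281 -1.6739  0.4338] 0.921 [-0.0251  0.0028 -0.0029] 0.923 M in lamp [-0.2968  0.0049 -0.0117]
top lamp_head 0.75 1605
top caliper 0.55 638
[ 0.5805 -0.1284 -1.6719  0.4453] 0.933 [-0.0256  0.0018  0.0034] 0.923 M in lamp [-0.2981  0.0046 -0.008 ]
top lamp_head 0.41 465
top caliper 0.63 661
[ 0.581 -0.128 -1.68   0.46 ] -0.0 [-0.025   0.0027 -0.0034] 0.941 M in lamp [-0.2969  0.0014 -0.0039]
cup [([0.468, 0.363, -0.001], 0.73)]
extension_bar [([0.424, -0.043, -0.004], 0.81)]
lamp_tab [([0.584, -0.092, 0.277], 0.62)]
lamp_pivot [([0.578, -0.132, 0.197], 0.9)]
45.7667
```

```bash
python3 -c "
from station import arm
print(arm.job_done())"
```

```text
the job is handed in; nothing more can be done
None
```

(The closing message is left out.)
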